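# Compare the panel saw's test strips with a straightedge

## Robot

A 6-joint arm with a two-finger parallel gripper is mounted at the origin on the work surface. World frame = base frame: x ahead of the robot, y to its left, z up, the work surface at z = 0. Lengths are in m, angles in degrees, forces in N, time in s.
With the tool pointing down it reaches from about 0.275 to 0.825 m from the base axis. Payload 4.9 kg.
Tool frame: the origin (TCP) lies between the finger pads; the fingertips stand 11 mm ahead of it and the grasp point (between the pads) lies 8 mm behind it; z points along the fingers, y is the direction in which the jaws open and shut (so a half turn about z gives the same grasp; the last joint's range is limited). The gripper opens to 85 mm and grips with 20 to 120 N. Pads are 22 mm wide; open, the fingers measure 114 mm over their backs; the gripper's body (76 mm by 85 mm) begins 54 mm behind the grasp point. The pads swing forward as they close: fully open they stand 13 mm farther back than shut.
Start: joints at [57.342, 18.69, -11.035, 60.275, 0, 82.311], TCP at [0.232, 0.499, 0.242] pointing down, gripper open.
Joint ranges: [-152.03, 152.03], [-55.5, 102.48], [-74.3, 77.21], [-110.64, 120.58], [-84.22, 78.4], [-180, 180]. Speed limits (degrees/s): [147.25, 147.25, 180, 180, 180, 180].

## Interface

Orientations are given as a 3x3 rotation matrix whose columns are the frame's x, y, z axes.
In Python, from rig import robot gives the robot as it stands. The module is installed in compiled form; this text tells all that it offers.
- The arm moves only by the tool send_rows, never from a script. Its argument "series" is one flat list of numbers, 6 for each row, row after row: the shift along the tool's x, y, z in mm, then the turn, a rotation vector about the tool's x, y, z in rad. A call has exactly 10 rows; each row is the pose to reach, as a shift and turn from the pose commanded when the call began, along the tool's axes at that moment; what a row does not reach only later rows make up. A row lasts 1/12 s, in which the tool goes at most 41.7 mm and 7.16 degrees, less where a joint would pass 70% of its speed; a pose out of reach is approached as far as the arm can. A call with a gripper value outside its range is refused whole. "fingers" is the closure, from 0 (fully open) to 1 (shut), set as the call begins (left out, the last holds). The fingers move at their own pace and stop on an object; the grip force is fixed at half the most. Time passes only in rows, so rows that repeat a pose let the fingers close, or fill a call up. It gives the time, the measured TCP pose, the force and the opening at its end, in the units of the state.
- robot.observe(): the state, without advancing time (a new reading comes with each control period).
- robot.grab_frame(name): name is "scene" or "top"; returns a dict with "img" (400x640x3 uint8, red, green, blue), "z_map" (400x640 float32, m along the optical axis (not along the pixel's ray), 0 where there is no reading), "fx", "fy", "cx", "cy" (pixels), "extrinsics" (4x4, takes a point from camera to world coordinates). Camera axes: x right, y up, looking along -z (the intrinsics and any distortion apply to the point x, -y, -z); pixel columns grow to the right and rows downward; lengths in m; the calibration is good to about 2 mm. A picture is of the moment at which its call begins.
- robot.close_job(): hands the job in, once; it reports no verdict.
The state is a dict: "time_s": time; "joint_positions": joint angles; "joint_velocities": joint speeds; "joint_torque": joint torques, N m; "eef_pos": TCP position; "ee_rot": TCP orientation; "force": force on the tool from outside, world axes, zero at the start; "wrist_torque": the same for the moment, N m; "opening": opening from 0.0 (shut) to 1.0 (fully open).
Only numpy, scipy, OpenCV 4.12 (cv2) and the standard library are available. Lean on these libraries where they do the work, as an engineer would, in place of code of your own. Each camera call takes 0.05 s, during which the arm holds its last target.

## Task

Set up the length check of the strips just cut on the panel saw: clear every trim offcut off the checking board into the offcut bin, butt one end of every test strip squarely against the board's fence, the strips lying side by side on the board, and lay the straightedge flat on the board, flush across the free ends of all of them. Leave the inspection lamp swung over the straightedge, its head centred across it, so that any gap will show, and leave the other things on the bench where they are.

Things in the scene. Friction and masses are not known exactly. Their poses are not given: they have to be found in the camera images.
- check_board: The checking board, fixed to the bench: plywood base 230 (x) x 260 (y) x 12 mm thick, origin at the centre of its underside, top face at z = 12 mm. Along its far (+x) edge runs a straight aluminium fence 260 mm long, 25 mm wide, its top at z = 36 mm; the fence face that strips butt against is the plane x = +90 mm, facing -x (towards the robot). The board is turned up to 0.15 rad
- strip1: A test strip (two or three strips are there), one of up to three alike, 140 (its x) x 30 (its y) mm. Chipboard 18 mm thick, white on both broad faces; origin at its centre. About 55 g; starts lying flat on the bench left of the board. One lying home against the fence has its centre at x = +20 mm in the board's frame
- strip2: A test strip, one of up to three alike, 140 (its x) x 30 (its y) mm. Chipboard 18 mm thick, white on both broad faces; origin at its centre. About 55 g; starts lying flat on the bench left of the board. One lying home against the fence has its centre at x = +20 mm in the board's frame
- strip3: A test strip, one of up to three alike, 140 (its x) x 30 (its y) mm. Chipboard 18 mm thick, white on both broad faces; origin at its centre. About 55 g; starts lying flat on the bench left of the board. One lying home against the fence has its centre at x = +20 mm in the board's frame
- offcut1: A trim offcut (two or three offcuts are there), 75 (its x) x 40 (its y) mm. Chipboard 18 mm thick, white on both broad faces; origin at its centre. About 35 g; starts lying flat on the checking board
- offcut2: A trim offcut, 60 (its x) x 45 (its y) mm. Chipboard 18 mm thick, white on both broad faces; origin at its centre. About 35 g; starts lying flat on the checking board
- offcut3: A trim offcut, 70 (its x) x 35 (its y) mm. Chipboard 18 mm thick, white on both broad faces; origin at its centre. About 35 g; starts lying flat on the checking board
- straightedge: The aluminium straightedge, an upside-down T in section, about 0.45 kg: flat base 240 (its x, the long way) x 40 (its y) x 10 mm thick with straight long edges at y = +-20 mm, and along its middle an upright grip rib 14 mm thick (y) rising from z = 10 to 40 mm. Origin at the centre of its underside. The rib is high enough to be pinched above the 18 mm strips. Starts lying flat on the bench
- offcut_bin: The offcut bin, an open plastic box fixed to the bench, 130 (x) x 140 (y) x 65 mm high, walls 4 mm; origin at the centre of its underside
- lamp_head (a point): Centre of the underside of the round lamp head (116 mm across), 240 mm above the bench. This point's x axis points level from the head along the arm to the fixed upright post (26 mm diameter), whose axis, the swing axis, is 460 mm away. The swing is limited to 1.2 rad either side of the arm pointing along world -x. Stiff: about 1.5 N at the head moves it and it stays where left
- lamp_knob (a point): Grip point on the upright black knob on top of the lamp head, straight above point lamp_head: knob 30 mm in diameter, its top 325 mm above the bench, the head's top 282 mm; this point is 312 mm above the bench. The arm is a level bar, underside 264 mm, top 286 mm above the bench
- tape_measure: Bystander: tape measure, 70 x 40 x 65 mm high; origin under its centre
- edging_roll: Bystander: small roll of edge banding lying flat, 110 mm across, 22 mm high; origin under its centre
- mug: Bystander: white mug, 90 mm high; origin under its centre
- glue: Bystander: glue bottle, 150 mm high; origin under its centre
- sanding_block: Bystander: cork sanding block 110 x 65 x 35 mm; origin under its centre
- pencil: Bystander: carpenter's pencil 168 mm long, 9 mm thick, lying; origin under the middle of its length
- caliper: Bystander: caliper 220 mm long, lying; origin under the middle of its bar
Mind the look-alikes: they are no part of the job. Leave any red look-alike of the strip1 alone.

How it is judged:
By the outcome, as a careful person would: the job done as asked, in the order asked, and still so for the second after the job is handed in, with the robot touching nothing.
Of offcut1, offcut2, offcut3 only 2 to 3 are there at a start; the rules pass over those that are not, and their reading is None.
Of strip1, strip2, strip3 only 2 to 3 are there at a start; the rules pass over those that are not, and their reading is None.
At some moment in a run one of strip1, strip2, strip3, straightedge may be knocked a few centimetres aside while the robot is not near it.
Once in a run the grip may slacken for a moment while it holds something.
It also fails if it takes over 210 s, if anything falls off the work surface, if the arm or the gripper's body presses on something with over 40 N, if the wrist force passes 120 N, or if a joint passes its speed limit or range.

## Working session

There is one attempt and no reset: what is moved stays moved. The work goes in short steps, Python scripts to look and compute and a tool call to move; the robot and the scene stay as the last step left them, time stands still between calls to the robot, and variables do not carry over. Pictures are saved under pics/ and viewed, and the job is handed in when it is done.

Besides the shell and the picture viewer there is one more tool, called as a command line: name --argument value ..., lists and objects as JSON in quotes. send_rows: Moves the arm, as the interface text tells. Its arguments: {"type":"object","properties":{"series":{"type":"array","items":{"type":"number"}},"fingers":{"type":"number"}},"required":["series"]}

```bash
ls; mkdir -p pics
python3 - <<'E'
from rig import robot
import cv2, numpy as np
print(robot.observe())
for n in ("scene","top"):
    f=robot.grab_frame(n)
    cv2.imwrite(f"pics/{n}0.png",f["img"][:,:,::-1])
    np.savez(f"{n}0.npz",**f)
    print(n,f["fx"],f["fy"],f["cx"],f["cy"],f["extrinsics"], {k for k in f})
E
```

```text
pics
{'time_s': 0.0, 'joint_positions': array([ 5.73427749e+01,  1.87345363e+01, -1.10920568e+01,  6.02742477e+01,
        3.32421631e-04,  8.23123401e+01]), 'joint_velocities': array([ 0.01299945, -0.07326456,  0.0434134 ,  0.02032784,  0.06365013,
       -0.05014689]), 'joint_torque': array([-1.00848722e-04, -4.43398190e+01,  2.62441224e+01,  1.53683015e-02,
       -2.21015098e-04, -7.68728995e-06]), 'eef_pos': array([0.2318442 , 0.49812566, 0.24147907]), 'ee_rot': array([[-9.06532031e-01,  4.22135955e-01, -9.54603945e-04],
       [ 4.22136966e-01,  9.06530858e-01, -1.47864123e-03],
       [ 2.41190303e-04, -1.74340926e-03, -9.99998451e-01]]), 'force': array([-0.17482836,  0.30430446, -0.01623613]), 'wrist_torque': array([ 0.0119068 , -0.04463695,  0.04810065]), 'opening': 1.0012520573032524}
scene 445.3422737127852 445.3422737127852 322.6052134387467 205.01808044627796 [[ 0.67736508 -0.4085102   0.61179732  1.21221016]
 [ 0.73538472  0.39821837 -0.54829869 -0.70848459]
 [-0.01964333  0.82130478  0.57015137  0.8788937 ]
 [ 0.          0.          0.          1.        ]] {'z_map', 'fx', 'img', 'cx', 'cy', 'extrinsics', 'fy'}
top 389.00375440505906 389.00375440505906 315.19258820986823 198.39605263945057 [[-0.02062444  0.99711361 -0.07306899  0.38925704]
 [-0.99975622 -0.0211449  -0.00635635 -0.05780961]
 [-0.00788304  0.07292008  0.99730663  1.44388013]
 [ 0.          0.          0.          1.        ]] {'z_map', 'fx', 'img', 'cx', 'cy', 'extrinsics', 'fy'}
```

View pics/scene0.png

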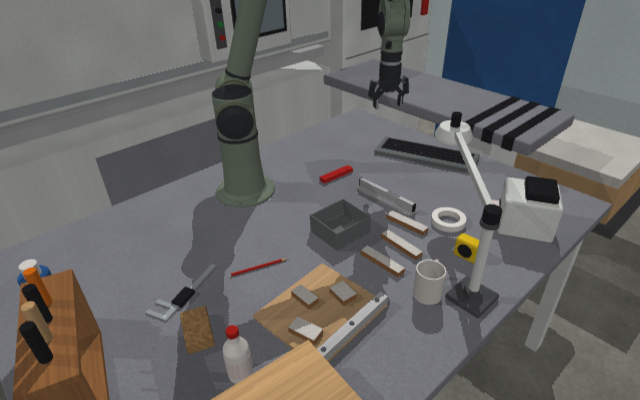

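View pics/top0.png

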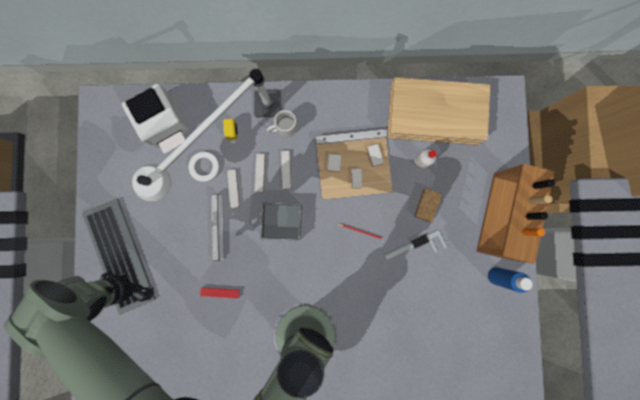

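```bash
cat > h.py <<'E'
import numpy as np, cv2
from rig import robot
def grab(n,save=None):
    f=robot.grab_frame(n)
    if save: cv2.imwrite(f"pics/{save}.png",f["img"][:,:,::-1])
    return f
def ray(f,uv):
    uv=np.atleast_2d(np.asarray(uv,float))
    d=np.stack([(uv[:,0]-f["cx"])/f["fx"],-(uv[:,1]-f["cy"])/f["fy"],-np.ones(len(uv))],1)
    E=f["extrinsics"]; return E[:3,3],d@E[:3,:3].T
def onz(f,uv,z):
    o,d=ray(f,uv); t=(z-o[2])/d[:,2]; return o+d*t[:,None]
def proj(f,P):
    P=np.atleast_2d(np.asarray(P,float));E=f["extrinsics"]
    c=(P-E[:3,3])@E[:3,:3]
    return np.stack([f["cx"]+f["fx"]*c[:,0]/-c[:,2],f["cy"]-f["fy"]*c[:,1]/-c[:,2]],1)
def cloud(f):
    H,W=f["z_map"].shape
    u,v=np.meshgrid(np.arange(W),np.arange(H))
    o,d=ray(f,np.stack([u.ravel(),v.ravel()],1))
    return (o+d*np.asarray(f["z_map"],float).reshape(-1,1)).reshape(H,W,3)
def crop(f,x0,y0,x1,y1,s,name):
    im=cv2.resize(f["img"][y0:y1,x0:x1,::-1],None,fx=s,fy=s,interpolation=cv2.INTER_CUBIC)
    cv2.imwrite(f"pics/{name}.png",im)
def load(n): 
    d=np.load(n); return {k:(d[k] if d[k].ndim else float(d[k])) for k in d}
E
python3 - <<'E'
from h import *
f=load("top0.npz"); crop(f,190,110,400,270,3.8,"c1")
g=load("scene0.npz"); crop(g,240,160,440,360,3,"c2")
P=cloud(f)
for n,(u,v) in dict(bench=(300,300),s1=(234,190),s2=(260,172),s3=(286,170),o1=(334,162),o2=(375,154),o3=(357,178),board=(345,185),fence=(350,136),se=(217,227),se2=(212,205)).items(): print(n,P[v,u].round(4))
E
```

```text
bench [ 0.1227  0.015  -0.008 ]
s1 [0.5311 0.25   0.0176]
s2 [0.5954 0.1528 0.0217]
s3 [0.6015 0.0572 0.0161]
o1 [ 0.626  -0.1207  0.0256]
o2 [ 0.6515 -0.2716  0.0304]
o3 [ 0.5646 -0.2033  0.028 ]
board [ 0.5414 -0.1598  0.0131]
fence [ 0.7184 -0.181   0.0395]
se [0.3962 0.309  0.0335]
se2 [0.4781 0.3341 0.0077]
```

View pics/c1.png

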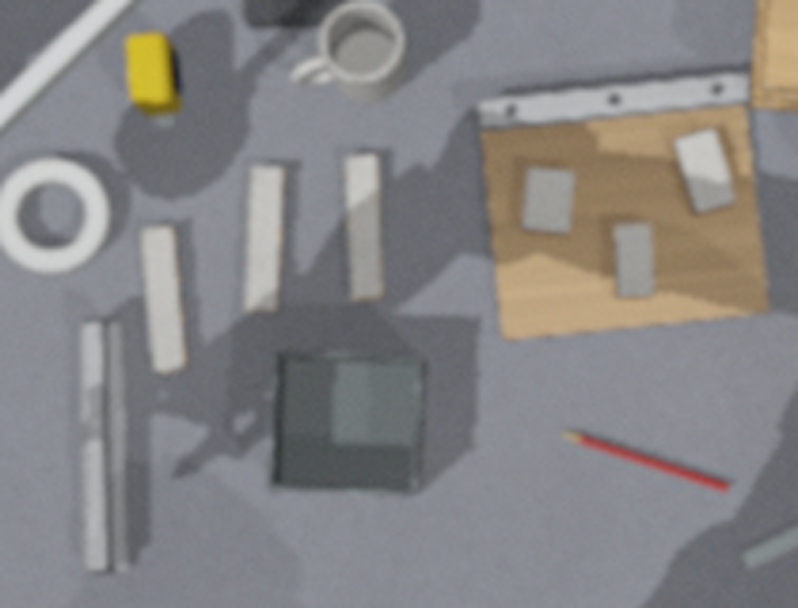

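View pics/c2.png

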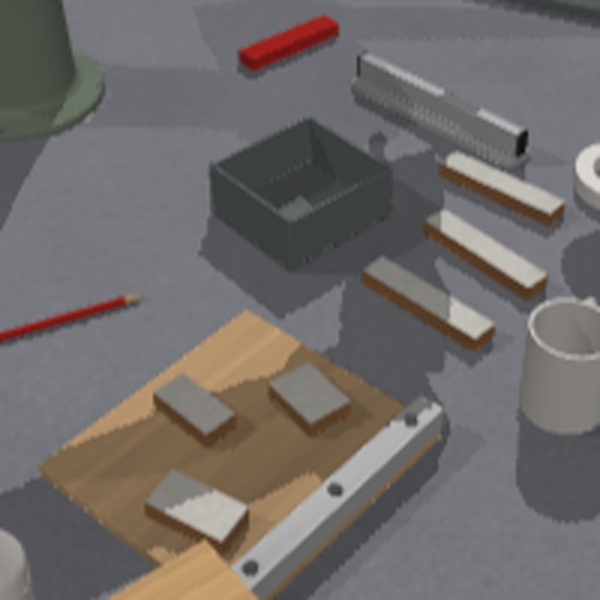

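```bash
cat > m.py <<'E'
from h import *
def rects(f,mask,z,amin):
    n,l,s,c=cv2.connectedComponentsWithStats(mask.astype(np.uint8),connectivity=4)
    out=[]
    for i in range(1,n):
        if s[i,4]<amin: continue
        cs,_=cv2.findContours((l==i).astype(np.uint8),cv2.RETR_EXTERNAL,cv2.CHAIN_APPROX_NONE)
        # upsampled contour for subpixel
        ys,xs=np.nonzero(l==i)
        w=onz(f,np.stack([xs,ys],1),z)[:,:2]
        m=w.mean(0); C=np.cov((w-m).T); ev,V=np.linalg.eigh(C)
        L=np.sqrt(12*ev); v=V[:,1]
        r=cv2.minAreaRect((w*1000).astype(np.float32))
        out.append((c[i].round(1),s[i,4],m.round(4),(L*1000).round(1),np.degrees(np.arctan2(v[1],v[0])).round(1),np.array(r[0]).round(1),np.array(r[1]).round(1)))
    return out
E
python3 - <<'E'
from m import *
for n in ("top0","scene0"):
    f=load(n+".npz"); im=f["img"].astype(int)
    R,G,B=im[...,0],im[...,1],im[...,2]
    hsv=cv2.cvtColor(f["img"],cv2.COLOR_RGB2HSV)
    P=cloud(f)
    roi=(P[...,0]>.35)&(P[...,0]<.78)&(P[...,1]>-.35)&(P[...,1]<.36)&(P[...,2]<0.08)
    if n=="top0":
      for (u,v) in ((300,300),(234,190),(260,160),(286,160),(286,185),(334,162),(375,154),(345,185),(340,150)): print((u,v),im[v,u],hsv[v,u])
    else:
      for p in ((320,300),(305,295),(306,328),(405,222),(400,245),(370,255),(395,272)): print(p,im[p[1],p[0]],hsv[p[1],p[0]])
E
```

```text
(300, 300) [136 139 147] [112  19 147]
(234, 190) [193 192 190] [ 20   4 193]
(260, 160) [194 194 190] [ 30   5 194]
(286, 160) [191 191 187] [ 30   5 191]
(286, 185) [153 153 150] [ 30   5 153]
(334, 162) [158 158 155] [ 30   5 158]
(375, 154) [198 197 193] [ 24   6 198]
(345, 185) [196 171 134] [ 18  81 196]
(340, 150) [137 117  87] [ 18  93 137]
(320, 300) [103  84  64] [ 15  97 103]
(305, 295) [133 131 126] [ 21  13 133]
(306, 328) [190 186 179] [ 19  15 190]
(405, 222) [166 158 149] [ 16  26 166]
(400, 245) [160 151 141] [ 16  30 160]
(370, 255) [120 111 103] [ 14  36 120]
(395, 272) [77 53 34] [ 13 142  77]
```

```bash
cat >> m.py <<'E'
def roimask(f,poly,z):
    m=np.zeros((400,640),np.uint8)
    w=np.array([[x,y,z] for x,y in poly]); cv2.fillPoly(m,[proj(f,w).round().astype(np.int32)],1); return m>0
def white_on_bench(f):
    im=cv2.GaussianBlur(f["img"],(3,3),0).astype(float); R,B=im[...,0],im[...,2]; V=im.max(2)
    q=(R-B)/V
    return (q>-0.025)&(q<.12)&(V>110)
def white_on_wood(f):
    im=cv2.GaussianBlur(f["img"],(3,3),0).astype(float); R,B=im[...,0],im[...,2]; V=im.max(2)
    return ((R-B)/V<.18)&(V>95)
def wood(f):
    im=f["img"].astype(float); R,B=im[...,0],im[...,2]
    return ((R-B)/im.max(2)>.15)
E
python3 - <<'E'
from m import *
f=load("top0.npz")
for r in rects(f,white_on_bench(f)&roimask(f,[(.38,.36),(.72,.36),(.72,-.02),(.38,-.02)],.018),.018,60): print(r)
print()
for r in rects(f,white_on_wood(f)&roimask(f,[(.5,-.09),(.7,-.09),(.69,-.32),(.5,-.32)],.03),.03,60): print(r)
P=cloud(f)
print('board')
m=roimask(f,[(.46,-.03),(.75,-.03),(.70,-.36),(.46,-.36)],.012)
wm=(wood(f)&m)
for r in rects(f,wm,.012,200): print(r)
# bottom edge fit of wood, left edge
pts=[]
for u in range(328,386,2):
    col=np.nonzero(wm[:,u])[0]; pts.append((u,col.max()+.5))
w=onz(f,pts,.012); p=np.polyfit(w[:,1],w[:,0],1); print("near edge x=a y+b",p,np.std(w[:,0]-np.polyval(p,w[:,1])),np.degrees(np.arctan(p[0])), w[0],w[-1])
pts=[]
for v in range(150,192,2):
    row=np.nonzero(wm[v])[0]; pts.append((row.min()-.5,v))
w=onz(f,pts,.012); p=np.polyfit(w[:,0],w[:,1],1); print("left edge y=a x+b",p,np.std(w[:,1]-np.polyval(p,w[:,0])),np.degrees(np.arctan(p[0])))
# top of fence by color & right edge
crop(f,310,120,400,210,8,"c3")
E
```

```text
(array([285.7, 169.1]), np.int32(398), array([0.6047, 0.0583]), array([ 37.7, 145.2]), np.float64(-178.6), array([603.5,  59.4]), array([146.3,  39.5]))
(array([211.5, 166.3]), np.int32(265), array([0.6211, 0.333 ]), array([ 53.4, 112.7]), np.float64(-179.3), array([622.8, 333. ]), array([112.5,  55.7]))
(array([259.4, 172.1]), np.int32(416), array([0.5957, 0.1557]), array([ 39.5, 143.8]), np.float64(175.8), array([594.4, 155.2]), array([ 40.7, 145.3]))
(array([233.1, 188.4]), np.int32(428), array([0.5371, 0.2533]), array([ 40. , 145.7]), np.float64(-175.5), array([537.3, 253.1]), array([146.7,  41.7]))
(array([215.7, 205.9]), np.int32(163), array([0.474 , 0.3178]), array([32.6, 92.9]), np.float64(175.1), array([460.8, 314.7]), array([ 33.2, 106.7]))
(array([217.1, 225.7]), np.int32(63), array([0.4009, 0.3126]), array([21.5, 60.7]), np.float64(155.8), array([403.2, 309.1]), array([26.2, 61.5]))

(array([375.1, 154.2]), np.int32(240), array([ 0.651 , -0.2719]), array([42.7, 74.9]), np.float64(-165.8), array([ 650.6, -271.9]), array([77.2, 44.2]))
(array([333.8, 162.1]), np.int32(207), array([ 0.625 , -0.1197]), array([45.6, 60.9]), np.float64(173.5), array([ 625. , -119.8]), array([46. , 61.2]))
(array([356.5, 178.1]), np.int32(182), array([ 0.5641, -0.2011]), array([35.2, 68.1]), np.float64(-179.8), array([ 564.4, -201.3]), array([32.9, 66.4]))
(array([378.9, 194.2]), np.int32(67), array([ 0.5033, -0.2811]), array([  9.7, 105.1]), np.float64(91.9), array([ 506.1, -267. ]), array([109.3,  11. ]))
board
(array([353.4, 168.9]), np.int32(3292), array([ 0.601 , -0.1925]), array([214.2, 267. ]), np.float64(89.4), array([ 604.8, -194.6]), array([207.3, 263.1]))
near edge x=a y+b [-0.08308834  0.48473185] 0.0010940383381283576 -4.749701192422385 [ 0.49277921 -0.0959232   0.012     ] [ 0.51059127 -0.30296719  0.012     ]
left edge y=a x+b [ 0.08483211 -0.114167  ] 0.0010204740145382694 4.848912114944167
```

View pics/c3.png

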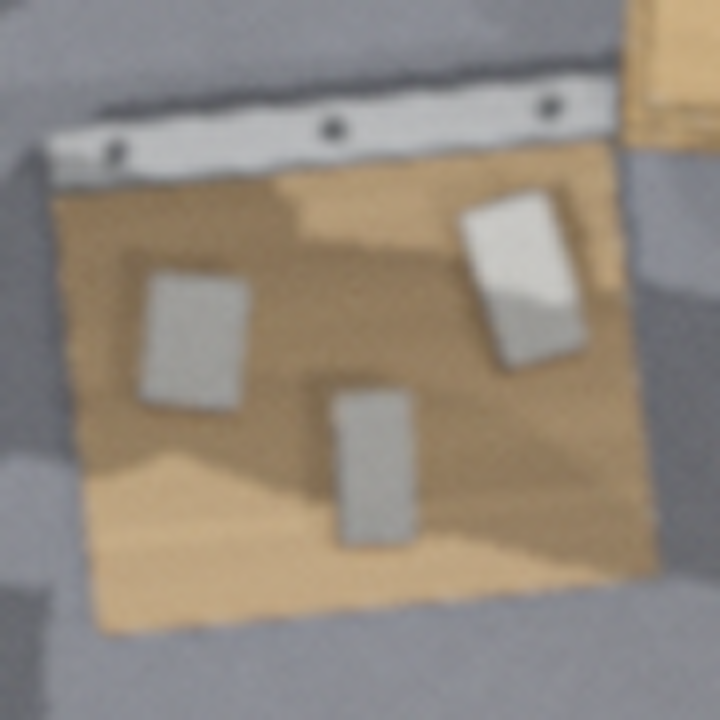

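Run:
```python
from m import *
f=load("top0.npz"); g=load("scene0.npz")
k=lambda px,z:print(px,z,onz(f,[px],z)[0].round(4))
for c in ((280,352),(425,360),(415,490),(273,487)): k((190+c[0]/3.8-.4,110+c[1]/3.8-.4),.065)
P=cloud(f);Q=cloud(g)
# heights of other stuff
for n,(u,v) in dict(head=(158,192),headL=(145,190),knob=(145,181),post=(257,75),woodblk=(440,100),glue=(432,154),bar=(205,125),mug=(284,118)).items(): print(n,P[v,u].round(3))
# knob black in top
b=f["img"].max(2)<60
for nm,(x0,x1,y0,y1),z in (("knob",(130,165,165,195),.325),("post",(240,270,60,92),.30)):
    mm=np.zeros_like(b); mm[y0:y1,x0:x1]=b[y0:y1,x0:x1]; ys,xs=np.nonzero(mm); print(nm,xs.mean(),ys.mean(),len(xs),onz(f,[(xs.mean(),ys.mean())],z)[0], np.median(P[mm][:,2]))
crop(f,120,60,300,210,4,"c4"); crop(g,420,90,560,320,3,"c5")
```

```text
(263.2842105263158, 202.23157894736843) 0.065 [0.4805 0.1358 0.065 ]
(301.44210526315794, 204.33684210526317) 0.065 [4.702e-01 2.000e-04 6.500e-02]
(298.8105263157895, 238.54736842105262) 0.065 [0.3495 0.0117 0.065 ]
(261.44210526315794, 237.7578947368421) 0.065 [0.3549 0.1437 0.065 ]
head [0.504 0.423 0.278]
headL [0.511 0.464 0.276]
knob [0.533 0.443 0.323]
post [0.855 0.119 0.289]
woodblk [ 0.83  -0.5    0.088]
glue [ 0.625 -0.444  0.151]
bar [0.705 0.279 0.285]
mug [0.802 0.063 0.002]
knob 143.72602739726028 179.78082191780823 73 [0.53598911 0.44610081 0.325     ] 0.32355817414804466
post 256.7077922077922 76.24025974025975 154 [0.84680481 0.11852243 0.3       ] 0.2889865984108496
```

View pics/c4.png

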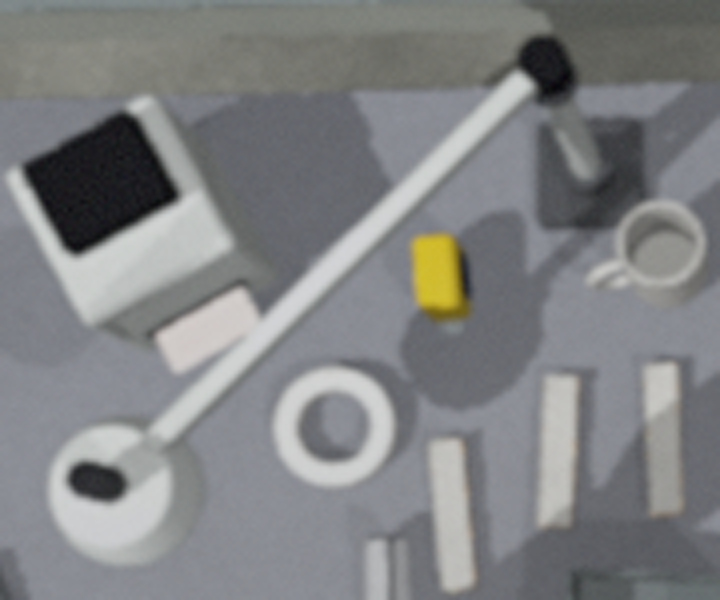

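View pics/c5.png

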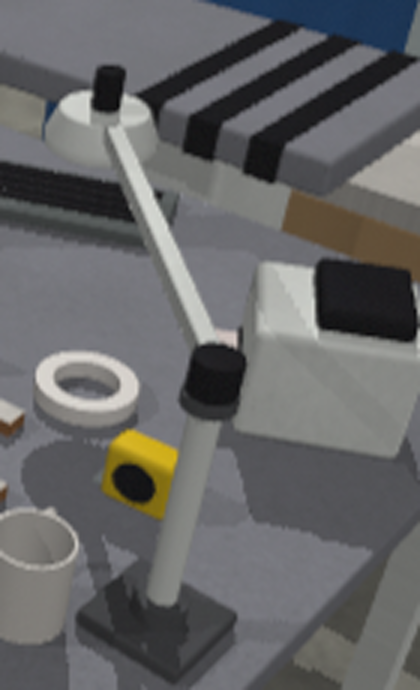

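```bash
cat > go.py <<'E'
import sys
from h import *
from scipy.spatial.transform import Rotation as Ro
def go(x,y,z,phi,last=None):
    s=robot.observe(); R=s["ee_rot"]; p=s["eef_pos"]
    cur=np.degrees(np.arctan2(R[1,1],R[0,1]))
    while phi-cur>90: phi-=180
    while phi-cur<-90: phi+=180
    a=np.radians(phi); Y=np.array([np.cos(a),np.sin(a),0]); Z=np.array([0,0,-1.]); X=np.cross(Y,Z)
    T=np.stack([X,Y,Z],1)
    d=R.T@(np.array([x,y,z])-p)*1000; r=Ro.from_matrix(R.T@T).as_rotvec()
    print("t%.1f at"%s["time_s"],p.round(4),"phi %.2f"%cur,"open %.2f"%s["opening"],"F",s["force"].round(1),"\n SHIFT",d.round(1),"TURN",r.round(3),"dist %.0f"%np.linalg.norm(d),"J",s["joint_positions"].round(0))
if __name__=="__main__": go(*map(float,sys.argv[1:5]))
E
python3 go.py .625 -.120 .14 83.5
```

```text
t0.1 at [0.2319 0.4982 0.2416] phi 65.03 open 1.00 F [-0.1 -2.1  0.6] 
 SHIFT [-617.3 -394.3  102.1] TURN [-0.002 -0.    -0.322] dist 740 J [ 57.  19. -11.  60.   0.  82.]
```

send_rows --series '[-617,-394,102,0,0,-0.322,-617,-394,102,0,0,-0.322,-617,-394,102,0,0,-0.322,-617,-394,102,0,0,-0.322,-617,-394,102,0,0,-0.322,-617,-394,102,0,0,-0.322,-617,-394,102,0,0,-0.322,-617,-394,102,0,0,-0.322,-617,-394,102,0,0,-0.322,-617,-394,102,0,0,-0.322]' --fingers 0.1

```text
time_s: 0.93
eef_pos: [0.4509, 0.1538, 0.1853]
ee_rot: [[-0.994, 0.114, -0.0], [0.114, 0.994, 0.0], [0.0, 0.0, -1.0]]
force: [0.1, 0.7, -0.2]
opening: 0.899
```

```bash
python3 go.py .625 -.120 .14 83.5
```

```text
t0.9 at [0.4509 0.1538 0.1853] phi 83.48 open 0.90 F [ 0.1  0.7 -0.2] 
 SHIFT [-204.1 -252.3   45.2] TURN [ 0. -0. -0.] dist 328 J [ 10.  14. -27.  49.   0.  16.]
```

send_rows --series '[-204,-252,45,0,0,0,-204,-252,45,0,0,0,-204,-252,45,0,0,0,-204,-252,45,0,0,0,-204,-252,45,0,0,0,-204,-252,45,0,0,0,-204,-252,45,0,0,0,-204,-252,45,0,0,0,-204,-252,45,0,0,0,-204,-252,45,0,0,0]'

```text
time_s: 1.77
eef_pos: [0.6244, -0.1194, 0.1392]
ee_rot: [[-0.993, 0.116, -0.002], [0.116, 0.993, 0.001], [0.002, 0.001, -1.0]]
force: [-0.9, 1.0, 0.2]
opening: 0.899
```

```bash
python3 go.py .625 -.120 .024 83.5; python3 -c "
from h import *
grab('scene','s1')"
```

```text
t1.8 at [ 0.6244 -0.1194  0.1392] phi 83.31 open 0.90 F [-0.9  1.   0.2] 
 SHIFT [ -0.8  -0.6 115.2] TURN [ 0.001 -0.002 -0.003] dist 115 J [-17.  32.  -5.  52.   0. -11.]
```

View pics/s1.png

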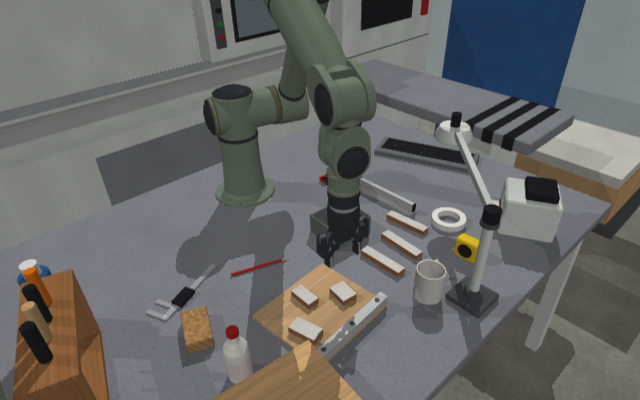

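send_rows --series '[-1,-1,40,0,0,0,-1,-1,70,0,0,0,-1,-1,95,0,0,0,-1,-1,110,0,0,0,-1,-1,115,0,0,0,-1,-1,115,0,0,0,-1,-1,115,0,0,0,-1,-1,115,0,0,0,-1,-1,115,0,0,0,-1,-1,115,0,0,0]'

```text
time_s: 2.65
eef_pos: [0.6263, -0.1191, 0.0271]
ee_rot: [[-0.994, 0.113, 0.002], [0.113, 0.994, -0.001], [-0.002, -0.0, -1.0]]
force: [0.0, -0.6, 0.2]
opening: 0.899
```

send_rows --series '[0,0,0,0,0,0,0,0,0,0,0,0,0,0,0,0,0,0,0,0,0,0,0,0,0,0,0,0,0,0,0,0,0,0,0,0,0,0,0,0,0,0,0,0,0,0,0,0,0,0,0,0,0,0,0,0,0,0,0,0]' --fingers 1

```text
time_s: 3.48
eef_pos: [0.626, -0.1191, 0.0263]
ee_rot: [[-0.994, 0.114, 0.001], [0.114, 0.994, -0.0], [-0.001, -0.0, -1.0]]
force: [-0.9, 1.0, 5.8]
opening: 0.508
```

```bash
python3 go.py .625 -.120 .14 83.5
```

```text
t3.5 at [ 0.626  -0.1191  0.0263] phi 83.47 open 0.51 F [-0.9  1.   5.8] 
 SHIFT [   0.7   -1.  -113.7] TURN [-0.     0.001 -0.   ] dist 114 J [-17.  39. -11.  39.  -0. -11.]
```

send_rows --series '[1,-1,-40,0,0,0,1,-1,-80,0,0,0,1,-1,-114,0,0,0,1,-1,-114,0,0,0,1,-1,-114,0,0,0,1,-1,-114,0,0,0,1,-1,-114,0,0,0,1,-1,-114,0,0,0,1,-1,-114,0,0,0,1,-1,-114,0,0,0]'

```text
time_s: 4.32
eef_pos: [0.6237, -0.1196, 0.1385]
ee_rot: [[-0.994, 0.114, -0.002], [0.114, 0.994, 0.001], [0.002, 0.0, -1.0]]
force: [0.0, -0.1, -1.1]
opening: 0.51
```

```bash
python3 go.py .415 .095 .14 86.4
```

```text
t4.3 at [ 0.6237 -0.1196  0.1385] phi 83.48 open 0.51 F [ 0.  -0.1 -1.1] 
 SHIFT [231.7 189.5  -1. ] TURN [ 0.    -0.002 -0.051] dist 299 J [-18.  32.  -6.  52.   0. -11.]
```

send_rows --series '[40,32,-1,0,0,-0.051,80,65,-1,0,0,-0.051,115,95,-1,0,0,-0.051,150,122,-1,0,0,-0.051,180,147,-1,0,0,-0.051,205,168,-1,0,0,-0.051,225,184,-1,0,0,-0.051,232,190,10,0,0,-0.051,232,190,40,0,0,-0.051,232,190,70,0,0,-0.051]'

```text
time_s: 5.15
eef_pos: [0.4163, 0.0964, 0.0701]
ee_rot: [[-0.998, 0.06, 0.004], [0.06, 0.998, 0.0], [-0.004, 0.0, -1.0]]
force: [0.8, 0.2, -0.9]
opening: 0.505
```

```bash
python3 go.py .415 .095 .06 86.4
```

```text
t5.2 at [0.4163 0.0964 0.0701] phi 86.54 open 0.50 F [ 0.8  0.2 -0.9] 
 SHIFT [ 1.3 -1.5 10.1] TURN [0.    0.004 0.002] dist 10 J [  3.  18. -42.  30.  -0.   7.]
```

send_rows --series '[0,-1,4,0,0,0,0,-1,4,0,0,0,0,-1,4,0,0,0,0,-1,4,0,0,0,0,-1,4,0,0,0,0,-1,4,0,0,0,0,-1,-10,0,0,0,0,-1,-40,0,0,0,0,-1,-70,0,0,0,0,-1,-70,0,0,0]' --fingers 0.35

```text
time_s: 5.98
eef_pos: [0.419, 0.0945, 0.1448]
ee_rot: [[-0.998, 0.063, 0.009], [0.063, 0.998, 0.0], [-0.009, 0.001, -1.0]]
force: [0.9, 0.9, 0.3]
opening: 0.652
```

```bash
python3 go.py .5641 -.2011 .14 90
```

```text
t6.0 at [0.419  0.0945 0.1448] phi 86.40 open 0.65 F [0.9 0.9 0.3] 
 SHIFT [-163.4 -285.9    5.9] TURN [ 0.001  0.009 -0.063] dist 329 J [  3.  12. -37.  41.   0.   6.]
```

send_rows --series '[-164,-286,6,0,0,-0.063,-164,-286,6,0,0,-0.063,-164,-286,6,0,0,-0.063,-164,-286,6,0,0,-0.063,-164,-286,6,0,0,-0.063,-164,-286,6,0,0,-0.063,-164,-286,6,0,0,-0.063,-164,-286,6,0,0,-0.063,-164,-286,6,0,0,-0.063,-164,-286,20,0,0,-0.063]' --fingers 0.2

```text
time_s: 6.82
eef_pos: [0.5636, -0.2049, 0.1216]
ee_rot: [[-1.0, 0.003, 0.005], [0.003, 1.0, -0.003], [-0.005, -0.003, -1.0]]
force: [0.0, 0.7, 0.2]
opening: 0.8
```

```bash
python3 go.py .5641 -.2011 .025 90
```

```text
t6.8 at [ 0.5636 -0.2049  0.1216] phi 89.81 open 0.80 F [0.  0.7 0.2] 
 SHIFT [ 0.   4.  96.6] TURN [-0.003  0.005 -0.003] dist 97 J [-27.  29. -13.  47.  -0. -27.]
```

send_rows --series '[0,4,40,0,0,0,0,4,70,0,0,0,0,4,88,0,0,0,0,4,97,0,0,0,0,4,97,0,0,0,0,4,97,0,0,0,0,4,97,0,0,0,0,4,97,0,0,0,0,4,97,0,0,0,0,4,97,0,0,0]'

```text
time_s: 7.65
eef_pos: [0.5618, -0.1977, 0.0238]
ee_rot: [[-1.0, -0.0, 0.002], [-0.0, 1.0, -0.001], [-0.002, -0.001, -1.0]]
force: [-0.1, -0.1, -0.5]
opening: 0.798
```

send_rows --series '[0,0,0,0,0,0,0,0,0,0,0,0,0,0,0,0,0,0,0,0,0,0,0,0,0,0,0,0,0,0,0,0,0,0,0,0,0,0,0,0,0,0,0,0,0,0,0,0,0,0,-40,0,0,0,0,0,-80,0,0,0]' --fingers 1

```text
time_s: 8.48
eef_pos: [0.5583, -0.196, 0.1005]
ee_rot: [[-1.0, -0.0, -0.007], [-0.0, 1.0, 0.003], [0.007, 0.003, -1.0]]
force: [1.5, -0.8, 0.1]
opening: 0.392
```

```bash
python3 go.py .412 .06 .14 86.4
```

```text
t8.5 at [ 0.5583 -0.196   0.1005] phi 90.01 open 0.39 F [ 1.5 -0.8  0.1] 
 SHIFT [146.5 256.2 -37.6] TURN [ 0.003 -0.007  0.063] dist 297 J [-26.  31. -15.  45.   0. -27.]
```

send_rows --series '[38,64,-38,0,0,0.03,75,128,-38,0,0,0.063,107,180,-38,0,0,0.063,130,220,-38,0,0,0.063,143,240,-38,0,0,0.063,146,244,-38,0,0,0.063,146,244,-20,0,0,0.063,146,244,10,0,0,0.063,146,244,32,0,0,0.063,146,244,32,0,0,0.063]'

```text
time_s: 9.32
eef_pos: [0.4115, 0.0475, 0.0677]
ee_rot: [[-0.998, 0.061, -0.006], [0.061, 0.998, 0.0], [0.006, -0.0, -1.0]]
force: [-1.2, 0.2, 0.0]
opening: 0.394
```

send_rows --series '[0,0,0,0,0,0,0,0,0,0,0,0,0,0,0,0,0,0,0,0,0,0,0,0,0,0,0,0,0,0,0,0,0,0,0,0,0,0,-10,0,0,0,0,0,-40,0,0,0,0,0,-70,0,0,0,0,0,-70,0,0,0]' --fingers 0.45

```text
time_s: 10.15
eef_pos: [0.4183, 0.0463, 0.1452]
ee_rot: [[-0.998, 0.063, 0.008], [0.063, 0.998, -0.0], [-0.008, -0.0, -1.0]]
force: [1.0, -0.3, 0.1]
opening: 0.549
```

```bash
python3 go.py .651 -.2719 .14 104.2;  python3 -c "
from h import *
f=grab('top','t2'); crop(f,190,110,400,270,3.8,'c6')"
```

```text
t10.2 at [0.4183 0.0463 0.1452] phi 86.40 open 0.55 F [ 1.  -0.3  0.1] 
 SHIFT [-252.2 -303.     7.2] TURN [-0.001  0.008 -0.311] dist 394 J [ -4.  11. -38.  41.   0.  -0.]
```

View pics/c6.png

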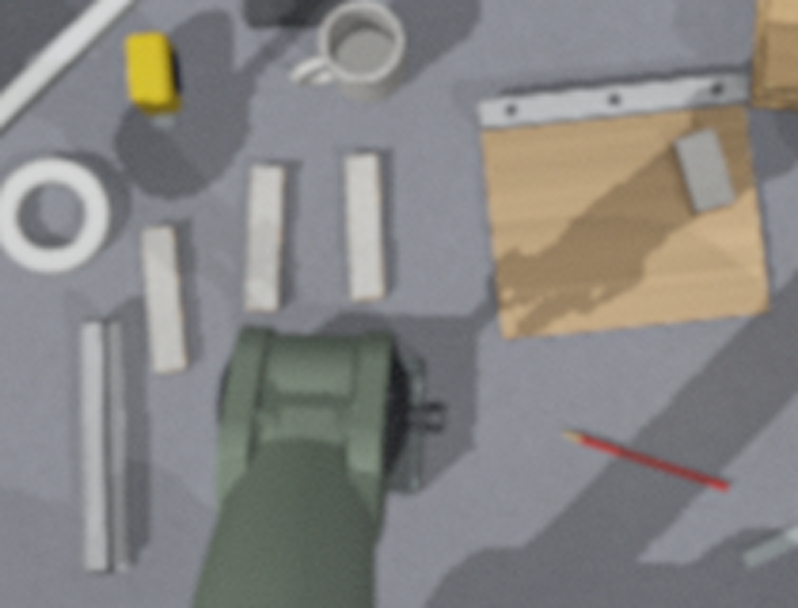

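```bash
python3 - <<'E'
from m import *
f=load('top0.npz'); P=cloud(f)
print(onz(f,[(388.7,138),(391,80),(489,143)],.09))
for p in ((395,140),(395,130),(391,120),(480,138),(440,141)): print(P[p[1],p[0]].round(3))
E
python3 go.py .6365 -.2756 .14 104.2
```

```text
[[ 0.69634803 -0.31261122  0.09      ]
 [ 0.90567464 -0.32800024  0.09      ]
 [ 0.67063908 -0.66383949  0.09      ]]
[ 0.707 -0.351  0.007]
[ 0.723 -0.334  0.098]
[ 0.764 -0.325  0.077]
[ 0.688 -0.631  0.095]
[ 0.698 -0.517  0.014]
t10.2 at [0.4176 0.0464 0.1433] phi 86.39 open 0.55 F [-0.5  0.7 -0.4] 
 SHIFT [-238.7 -307.6    4.8] TURN [-0.001  0.006 -0.311] dist 389 J [ -4.  11. -38.  41.   0.  -0.]
```

send_rows --series '[-239,-308,5,0,0,-0.311,-239,-308,5,0,0,-0.311,-239,-308,5,0,0,-0.311,-239,-308,5,0,0,-0.311,-239,-308,5,0,0,-0.311,-239,-308,5,0,0,-0.311,-239,-308,5,0,0,-0.311,-239,-308,5,0,0,-0.311,-239,-308,5,0,0,-0.311,-239,-308,5,0,0,-0.311]' --fingers 0.2

```text
time_s: 11.03
eef_pos: [0.6356, -0.2802, 0.1339]
ee_rot: [[-0.97, -0.243, 0.001], [-0.243, 0.97, -0.001], [-0.0, -0.001, -1.0]]
force: [0.1, 0.8, 0.5]
opening: 0.799
```

```bash
python3 go.py .6365 -.2756 .025 104.2
```

```text
t11.0 at [ 0.6356 -0.2802  0.1339] phi 104.06 open 0.80 F [0.1 0.8 0.5] 
 SHIFT [ -1.9   4.4 108.9] TURN [-0.001  0.    -0.003] dist 109 J [-30.  38.   5.  57.  -0. -44.]
```

send_rows --series '[-1,1,40,0,0,0,-1,1,75,0,0,0,-1,1,98,0,0,0,-1,1,107,0,0,0,-1,1,108,0,0,0,-1,1,108,0,0,0,-1,1,108,0,0,0,-1,1,108,0,0,0,-1,1,108,0,0,0,-1,1,108,0,0,0]'

```text
time_s: 11.87
eef_pos: [0.6358, -0.275, 0.0293]
ee_rot: [[-0.969, -0.246, 0.002], [-0.246, 0.969, -0.001], [-0.002, -0.002, -1.0]]
force: [0.4, 1.4, -0.2]
opening: 0.8
```

send_rows --series '[0,0,0,0,0,0,0,0,0,0,0,0,0,0,0,0,0,0,0,0,0,0,0,0,0,0,0,0,0,0,0,0,0,0,0,0,0,0,0,0,0,0,0,0,0,0,0,0,0,0,-40,0,0,0,0,0,-80,0,0,0]' --fingers 1

```text
time_s: 12.7
eef_pos: [0.6321, -0.2731, 0.1047]
ee_rot: [[-0.969, -0.246, -0.007], [-0.246, 0.969, 0.004], [0.006, 0.006, -1.0]]
force: [-0.2, -0.9, 0.5]
opening: 0.45
```

```bash
python3 go.py .425 .073 .14 86.4
```

```text
t12.7 at [ 0.6321 -0.2731  0.1047] phi 104.21 open 0.45 F [-0.2 -0.9  0.5] 
 SHIFT [116.  386.5 -32.4] TURN [ 0.005 -0.007  0.311] dist 405 J [-29.  40.   3.  54.  -0. -44.]
```

send_rows --series '[14,38,-32,0,0,0.05,28,77,-32,0,0,0.1,42,116,-32,0,0,0.2,56,155,-32,0,0,0.311,70,194,-32,0,0,0.311,84,233,-32,0,0,0.311,98,272,-32,0,0,0.311,112,310,-32,0,0,0.311,124,346,-32,0,0,0.311,133,373,-32,0,0,0.311]'

```text
time_s: 13.53
eef_pos: [0.4112, 0.0564, 0.1392]
ee_rot: [[-0.998, 0.062, -0.002], [0.062, 0.998, 0.001], [0.002, 0.001, -1.0]]
force: [-0.7, 0.2, -0.7]
opening: 0.449
```

```bash
python3 go.py .400 .073 .085 86.4
```

```text
t13.5 at [0.4112 0.0564 0.1392] phi 86.45 open 0.45 F [-0.7  0.2 -0.7] 
 SHIFT [12.1 15.9 54.2] TURN [ 0.001 -0.002  0.001] dist 58 J [ -2.  11. -39.  41.   0.   1.]
```

send_rows --series '[6,10,0,0,0,0,11,15,20,0,0,0,11,15,45,0,0,0,11,15,56,0,0,0,11,15,60,0,0,0,11,15,60,0,0,0,11,15,60,0,0,0,11,15,60,0,0,0,11,15,60,0,0,0,11,15,60,0,0,0]'

```text
time_s: 14.37
eef_pos: [0.4051, 0.0699, 0.0803]
ee_rot: [[-0.998, 0.063, 0.001], [0.063, 0.998, -0.0], [-0.001, 0.0, -1.0]]
force: [-0.5, -0.8, -0.3]
opening: 0.448
```

send_rows --series '[0,0,0,0,0,0,0,0,0,0,0,0,0,0,0,0,0,0,0,0,0,0,0,0,0,0,0,0,0,0,0,0,0,0,0,0,0,0,-10,0,0,0,0,0,-40,0,0,0,0,0,-75,0,0,0,0,0,-85,0,0,0]' --fingers 0.4

```text
time_s: 15.2
eef_pos: [0.4063, 0.07, 0.1684]
ee_rot: [[-0.998, 0.063, 0.005], [0.063, 0.998, -0.0], [-0.005, 0.0, -1.0]]
force: [1.0, 0.7, -0.2]
opening: 0.599
```

```bash
python3 go.py .6 .04 .14 91.4;  python3 -c "
from h import *
f=grab('scene','s3'); crop(f,240,160,440,360,3,'c7')"
```

```text
t15.2 at [0.4063 0.07   0.1684] phi 86.41 open 0.60 F [ 1.   0.7 -0.2] 
 SHIFT [-195.1  -17.8   29.3] TURN [ 0.     0.005 -0.087] dist 198 J [ -1.   8. -37.  45.   0.   3.]
```

View pics/c7.png

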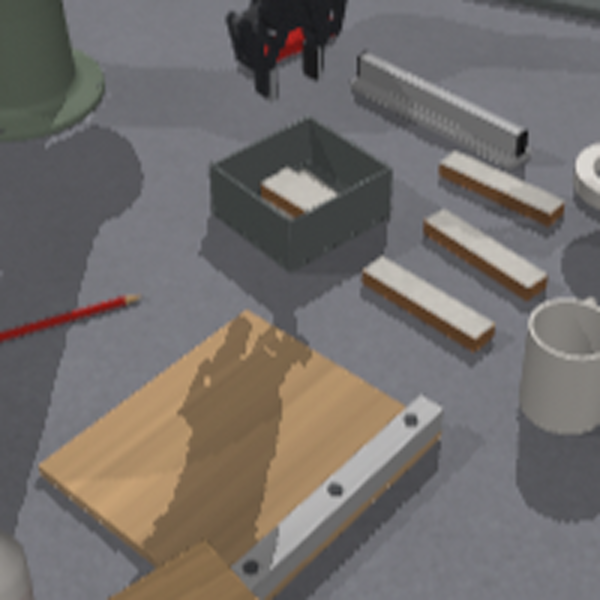

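Run:
```python
from m import *
f=grab('top','t4'); np.savez('top4.npz',**f)
wm=wood(f)&roimask(f,[(.46,-.03),(.75,-.03),(.705,-.335),(.46,-.36)],.012)
im=f["img"].astype(float); q=(im[...,0]-im[...,2])/im.max(2)
import numpy as np
def edges(us,v0,v1,vert=True):
    out=[]
    for u in us:
        s=q[v0:v1,u] if vert else q[u,v0:v1]
        s=np.convolve(s,[.25,.5,.25],'same')
        a,b=np.median(s[1:5]),np.median(s[-5:-1]); t=(a+b)/2
        k=[i for i in range(2,len(s)-3) if (s[i]-t)*(s[i+1]-t)<0]
        if not k: continue
        i=k[0]; e=v0+i+(t-s[i])/(s[i+1]-s[i]); out.append((u,e) if vert else (e,u))
    return np.array(out)
def fit(pts,z,axis):
    w=onz(f,pts,z); a,b=(w[:,1],w[:,0]) if axis=='x' else (w[:,0],w[:,1])
    p=np.polyfit(a,b,1); r=b-np.polyval(p,a); k=abs(r)<2.5*np.std(r); p=np.polyfit(a[k],b[k],1)
    print(axis,p,np.degrees(np.arctan(p[0])).round(2),"res",np.std((b-np.polyval(p,a))[k]).round(4),k.sum())
    return p
def win(us,base,half): pass
# near edge
import itertools
def scan(us,line,half,vert=True):
    out=[]
    for u in us:
        c=int(round(line(u))); e=edges([u],c-half,c+half,vert)
        if len(e): out.append(e[0])
    return np.array(out)
n=scan(range(327,388),lambda u:198.5-(u-323)*4.5/66,7); fit(n,.012,'x')
fe=scan(range(322,385),lambda u:143.3-(u-317)*5/68,4); fit(fe,.012,'x')
l=scan(range(150,194),lambda v:317+(v-142)*5/57,7,False); fit(l,.012,'y')
r=scan(range(142,188),lambda v:387+(v-137)*5/54,7,False); fit(r,.012,'y')
# strips
for rr in rects(f,white_on_bench(f)&roimask(f,[(.38,.29),(.72,.29),(.72,-.02),(.38,-.02)],.018),.018,60): print(rr)
```

```text
x [-0.08163698  0.48477688] -4.67 res 0.0002 59
x [-0.06168675  0.69678443] -3.53 res 0.0007 63
y [ 0.07546311 -0.10856572] 4.32 res 0.0004 42
y [ 0.0964291  -0.38518339] 5.51 res 0.0005 46
(array([285.6, 169.6]), np.int32(416), array([0.6027, 0.0583]), array([ 38.7, 148.3]), np.float64(-178.8), array([603.4,  58.8]), array([ 40.8, 145.6]))
(array([259.5, 172.5]), np.int32(427), array([0.594 , 0.1552]), array([ 39.8, 146.3]), np.float64(176.4), array([594.3, 155.2]), array([ 40.7, 145.5]))
(array([234.8, 197.4]), np.int32(589), array([0.504, 0.247]), array([ 39.6, 225.2]), np.float64(-171.3), array([494.3, 247. ]), array([234.3,  48.7]))
(array([262.3, 219.7]), np.int32(600), array([0.4194, 0.1467]), array([ 88.1, 115.9]), np.float64(93.4), array([420.4, 149.6]), array([120.5,  84.2]))
(array([290.6, 213.4]), np.int32(110), array([0.4406, 0.0427]), array([33.7, 43.8]), np.float64(52.3), array([440.2,  43. ]), array([40.5, 40.3]))
```

```bash
python3 - <<'E'
from m import *
f=grab('scene','s4'); np.savez('scene4.npz',**f)
im=f["img"].astype(float); q=(im[...,0]-im[...,2])/im.max(2)
def line(name,A,B,z,half=6,step=1.0):
    A,B=np.array(A,float),np.array(B,float); d=(B-A)/np.linalg.norm(B-A); n=np.array([-d[1],d[0]])
    L=np.linalg.norm(B-A); pts=[]
    for t in np.arange(4,L-4,step):
        o=np.arange(-half,half+.01,.5); P=A+t*d+o[:,None]*n
        s=cv2.remap(q.astype(np.float32),P[:,0].astype(np.float32)[None],P[:,1].astype(np.float32)[None],cv2.INTER_LINEAR)[0]
        s=np.convolve(s,np.ones(3)/3,'same')[1:-1]; oo=o[1:-1]
        a,b=s[:4].mean(),s[-4:].mean(); th=(a+b)/2
        k=[i for i in range(len(s)-1) if (s[i]-th)*(s[i+1]-th)<=0 and s[i]!=s[i+1]]
        if abs(a-b)<.08 or not k: continue
        i=min(k,key=lambda i:-abs(s[i+1]-s[i])); e=oo[i]+.5*(th-s[i])/(s[i+1]-s[i]); pts.append(A+t*d+e*n)
    pts=np.array(pts); w=onz(f,pts,z)[:,:2]; m=np.median(w,0)
    for _ in range(3):
        m=w.mean(0); u,s,vt=np.linalg.svd(w-m); r=(w-m)@vt[1]; w=w[abs(r)<2.5*np.std(r)+1e-6]
    v=vt[0]; print(name,"pt",m.round(4),"ang",np.degrees(np.arctan2(v[1],v[0])).round(2)%180,"res",np.std(r).round(4),len(w))
line("fence front top",(322,342),(382,292),.036)
line("near edge",(256,315),(322,264),.012)
line("left edge",(323,264),(376,297),.012)
E
python3 -c "
from h import *
f=load('scene4.npz'); crop(f,245,250,395,360,5,'c8')"
```

```text
fence front top pt [ 0.7078 -0.1745] ang 94.84 res 0.0003 65
near edge pt [ 0.5046 -0.2078] ang 94.71 res 0.0003 75
left edge pt [ 0.599  -0.0645] ang 4.63 res 0.0002 53
```

View pics/c8.png

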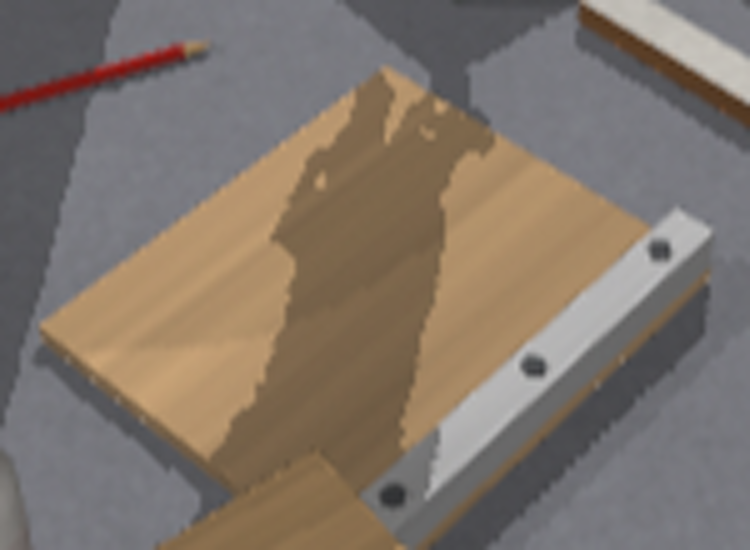

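```bash
python3 go.py .6032 .0587 .12 91.3
```

```text
t15.3 at [0.4051 0.07   0.1653] phi 86.41 open 0.60 F [ 0.  -0.5 -1. ] 
 SHIFT [-198.3    1.1   45.8] TURN [ 0.     0.002 -0.085] dist 203 J [ -1.   8. -37.  44.   0.   3.]
```

send_rows --series '[-40,1,0,0,0,-0.085,-80,1,5,0,0,-0.085,-120,1,15,0,0,-0.085,-155,1,25,0,0,-0.085,-185,1,35,0,0,-0.085,-198,1,45,0,0,-0.085,-198,1,60,0,0,-0.085,-198,1,90,0,0,-0.085,-198,1,110,0,0,-0.085,-198,1,110,0,0,-0.085]' --fingers 0.3

```text
time_s: 16.18
eef_pos: [0.5969, 0.0586, 0.0482]
ee_rot: [[-1.0, -0.022, -0.011], [-0.022, 1.0, 0.0], [0.011, 0.001, -1.0]]
force: [-1.4, -0.7, -0.8]
opening: 0.698
```

```bash
python3 go.py .6032 .0587 .014 91.3
```

```text
t16.2 at [0.5969 0.0586 0.0482] phi 91.26 open 0.70 F [-1.4 -0.7 -0.8] 
 SHIFT [-6.7 -0.  34.1] TURN [ 0.001 -0.011 -0.001] dist 35 J [ -1.  35. -16.  40.  -0.  -3.]
```

send_rows --series '[-3,0,15,0,0,0,-3,0,28,0,0,0,-3,0,36,0,0,0,-3,0,38,0,0,0,-3,0,38,0,0,0,-3,0,38,0,0,0,-3,0,38,0,0,0,-3,0,38,0,0,0,-3,0,38,0,0,0,-3,0,38,0,0,0]'

```text
time_s: 17.02
eef_pos: [0.6053, 0.0586, 0.0172]
ee_rot: [[-1.0, -0.022, 0.001], [-0.022, 1.0, -0.0], [-0.001, -0.0, -1.0]]
force: [0.0, -0.6, -0.2]
opening: 0.702
```

send_rows --series '[0,0,0,0,0,0,0,0,0,0,0,0,0,0,0,0,0,0,0,0,0,0,0,0,0,0,0,0,0,0,0,0,0,0,0,0,0,0,0,0,0,0,0,0,0,0,0,0,0,0,0,0,0,0,0,0,0,0,0,0]' --fingers 1

```text
time_s: 17.85
eef_pos: [0.6053, 0.0586, 0.0171]
ee_rot: [[-1.0, -0.022, 0.001], [-0.022, 1.0, -0.0], [-0.001, -0.0, -1.0]]
force: [0.0, 0.7, 5.4]
opening: 0.336
```

```bash
python3 go.py .6032 .0587 .1 91.3
```

```text
t17.9 at [0.6053 0.0586 0.0171] phi 91.28 open 0.34 F [0.  0.7 5.4] 
 SHIFT [  2.1   0.1 -82.9] TURN [-0.     0.001 -0.   ] dist 83 J [ -1.  38. -17.  36.  -0.  -3.]
```

send_rows --series '[0,0,-20,0,0,0,0,0,-45,0,0,0,0,0,-70,0,0,0,0,0,-80,0,0,0,0,0,-80,0,0,0,0,0,-80,0,0,0,0,0,-80,0,0,0,0,0,-80,0,0,0,0,0,-80,0,0,0,0,0,-80,0,0,0]'

```text
time_s: 18.68
eef_pos: [0.6043, 0.0586, 0.0955]
ee_rot: [[-1.0, -0.022, -0.002], [-0.022, 1.0, 0.0], [0.002, 0.0, -1.0]]
force: [0.2, 0.6, -0.4]
opening: 0.329
```

```bash
python3 go.py .6360 -.2517 .08 94.75
```

```text
t18.7 at [0.6043 0.0586 0.0955] phi 91.27 open 0.33 F [ 0.2  0.6 -0.4] 
 SHIFT [ -24.8 -311.    15.5] TURN [ 0.    -0.002 -0.061] dist 312 J [ -1.  32. -13.  45.  -0.  -3.]
```

send_rows --series '[-4,-35,0,0,0,-0.061,-8,-75,0,0,0,-0.061,-12,-115,0,0,0,-0.061,-16,-155,0,0,0,-0.061,-19,-195,0,0,0,-0.061,-22,-235,0,0,0,-0.061,-24,-270,0,0,0,-0.061,-25,-295,0,0,0,-0.061,-25,-308,5,0,0,-0.061,-25,-311,15,0,0,-0.061]'

```text
time_s: 19.52
eef_pos: [0.6375, -0.2547, 0.0819]
ee_rot: [[-0.997, -0.08, 0.002], [-0.08, 0.997, -0.001], [-0.002, -0.002, -1.0]]
force: [-0.1, -0.2, -0.1]
opening: 0.329
```

```bash
python3 go.py .6360 -.2517 .034 94.75
```

```text
t19.5 at [ 0.6375 -0.2547  0.0819] phi 94.58 open 0.33 F [-0.1 -0.2 -0.1] 
 SHIFT [ 1.4  3.2 47.9] TURN [-0.002  0.002 -0.003] dist 48 J [-28.  40.   0.  50.  -0. -33.]
```

send_rows --series '[2,1,15,0,0,-0.002,2,1,30,0,0,-0.002,2,1,40,0,0,-0.002,2,1,45,0,0,-0.002,2,1,48,0,0,-0.002,2,1,48,0,0,-0.002,2,1,48,0,0,-0.002,2,1,48,0,0,-0.002,2,1,48,0,0,-0.002,2,1,48,0,0,-0.002]'

```text
time_s: 20.35
eef_pos: [0.6353, -0.2511, 0.0344]
ee_rot: [[-0.996, -0.085, 0.001], [-0.085, 0.996, -0.001], [-0.001, -0.001, -1.0]]
force: [0.1, -0.1, -0.6]
opening: 0.332
```

```bash
python3 go.py .6360 -.2517 .030 94.75
```

```text
t20.4 at [ 0.6353 -0.2511  0.0344] phi 94.88 open 0.33 F [ 0.1 -0.1 -0.6] 
 SHIFT [-0.6 -0.6  4.4] TURN [-0.001  0.001  0.002] dist 5 J [-28.  43.  -3.  45.   0. -33.]
```

send_rows --series '[0,0,2,0,0,0.002,0,0,4,0,0,0.002,0,0,4,0,0,0.002,-1,0,4,0,0,0.002,-2,0,4,0,0,0.002,-3,0,4,0,0,0.002,-4,0,4,0,0,0.002,-4,0,4,0,0,0.002,-4,0,4,0,0,0.002,-4,0,4,0,0,0.002]'

```text
time_s: 21.18
eef_pos: [0.6388, -0.2506, 0.0297]
ee_rot: [[-0.997, -0.083, -0.0], [-0.083, 0.997, 0.0], [0.0, 0.0, -1.0]]
force: [-0.7, 0.0, -0.8]
opening: 0.335
```

send_rows --series '[-1,0,0,0,0,0,-2,0,0,0,0,0,-2,0,0,0,0,0,-2,0,0,0,0,0,-2,0,0,0,0,0,-2,0,0,0,0,0,-2,0,0,0,0,0,-2,0,0,0,0,0,-2,0,0,0,0,0,-2,0,0,0,0,0]'

```text
time_s: 22.02
eef_pos: [0.6408, -0.2504, 0.0297]
ee_rot: [[-0.997, -0.083, 0.0], [-0.083, 0.997, 0.0], [-0.0, 0.0, -1.0]]
force: [-0.9, 0.1, -1.2]
opening: 0.332
```

send_rows --series '[-1,0,0,0,0,0,-2,0,0,0,0,0,-2,0,0,0,0,0,-2,0,0,0,0,0,-2,0,0,0,0,0,-2,0,0,0,0,0,-2,0,0,0,0,0,-2,0,0,0,0,0,-2,0,0,0,0,0,-2,0,0,0,0,0]'

```text
time_s: 22.85
eef_pos: [0.6428, -0.2503, 0.0297]
ee_rot: [[-0.997, -0.083, 0.0], [-0.083, 0.997, -0.0], [-0.0, -0.0, -1.0]]
force: [0.1, 0.1, -1.0]
opening: 0.332
```

Run:
```python
from h import *
f=grab('scene','s5'); crop(f,245,230,445,370,4,'c9')
```

```text
(no output)
```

View pics/c9.png

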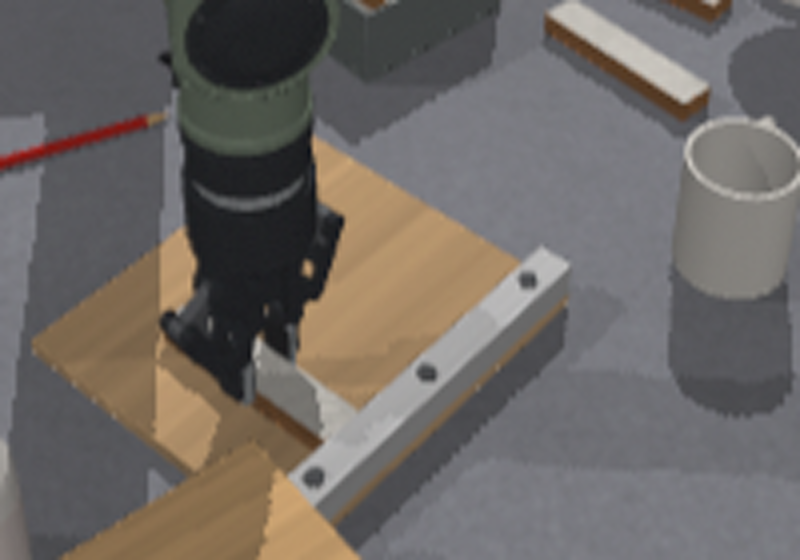

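send_rows --series '[-0.5,0,0,0,0,0,-1,0,0,0,0,0,-1.5,0,0,0,0,0,-2,0,0,0,0,0,-2,0,0,0,0,0,-2,0,0,0,0,0,-2,0,0,0,0,0,-2,0,0,0,0,0,-2,0,0,0,0,0,-2,0,0,0,0,0]'

```text
time_s: 23.73
eef_pos: [0.6433, -0.2501, 0.0294]
ee_rot: [[-0.997, -0.083, -0.003], [-0.083, 0.997, -0.0], [0.003, 0.0, -1.0]]
force: [-4.9, -0.5, 1.8]
opening: 0.333
```

send_rows --series '[-0.5,0,0,0,0,0,-1,0,0,0,0,0,-1.5,0,0,0,0,0,-2,0,0,0,0,0,-2,0,0,0,0,0,-2,0,0,0,0,0,-2,0,0,0,0,0,-2,0,0,0,0,0,-2,0,0,0,0,0,-2,0,0,0,0,0]'

```text
time_s: 24.57
eef_pos: [0.6434, -0.2501, 0.0294]
ee_rot: [[-0.997, -0.082, -0.007], [-0.082, 0.997, -0.0], [0.007, 0.0, -1.0]]
force: [-10.6, -0.0, 5.9]
opening: 0.334
```

send_rows --series '[1,0,0,0,0,0,2,0,0,0,0,0,2.5,0,0,0,0,0,2.5,0,0,0,0,0,2.5,0,0,0,0,0,2.5,0,0,0,0,0,2.5,0,0,0,0,0,2.5,0,0,0,0,0,2.5,0,0,0,0,0,2.5,0,0,0,0,0]'

```text
time_s: 25.4
eef_pos: [0.6433, -0.2502, 0.0294]
ee_rot: [[-0.997, -0.083, -0.002], [-0.083, 0.997, -0.0], [0.002, 0.0, -1.0]]
force: [-5.8, -0.3, 2.3]
opening: 0.334
```

send_rows --series '[0,0,0,0,0,0,0,0,0,0,0,0,0,0,0,0,0,0,0,0,0,0,0,0,0,0,0,0,0,0,0,0,-10,0,0,0,0,0,-30,0,0,0,0,0,-60,0,0,0,0,0,-75,0,0,0,0,0,-80,0,0,0]' --fingers 0.5

```text
time_s: 26.23
eef_pos: [0.6466, -0.2511, 0.1142]
ee_rot: [[-0.997, -0.083, 0.006], [-0.083, 0.997, -0.003], [-0.006, -0.003, -1.0]]
force: [0.8, -0.7, -0.4]
opening: 0.497
```

```bash
cat > strips.py <<'E'
from m import *
import sys
f=grab('top',sys.argv[1]); np.savez('last.npz',**f)
print("bench strips")
for rr in rects(f,white_on_bench(f)&roimask(f,[(.44,.29),(.72,.29),(.72,-.02),(.49,-.02)],.018),.018,60): print(rr)
print("board")
for rr in rects(f,white_on_wood(f)&roimask(f,[(.5,-.07),(.69,-.06),(.67,-.31),(.515,-.31)],.03),.03,60): print(rr)
crop(f,190,110,400,270,3.8,sys.argv[1]+'c')
E
python3 strips.py t6; python3 go.py .5942 .1552 .1 86.2
```

```text
bench strips
(array([259.4, 172.5]), np.int32(425), array([0.5941, 0.1554]), array([ 39.6, 146.7]), np.float64(176.5), array([594.3, 155.2]), array([ 40.8, 145.3]))
(array([233.1, 188.5]), np.int32(432), array([0.5368, 0.2533]), array([ 40.2, 146.5]), np.float64(-175.4), array([537. , 253.8]), array([147.1,  42. ]))
board
(array([366.9, 173.3]), np.int32(1679), array([ 0.5811, -0.2399]), array([129. , 181.2]), np.float64(141.7), array([ 589.6, -221.4]), array([170.3, 180.7]))
t26.3 at [ 0.6462 -0.251   0.1135] phi 94.77 open 0.50 F [ 0.2 -1.1 -1. ] 
 SHIFT [ 18.1 409.1  12.2] TURN [-0.003  0.005  0.15 ] dist 410 J [-27.  39.   3.  54.   0. -32.]
```

View pics/t6c.png

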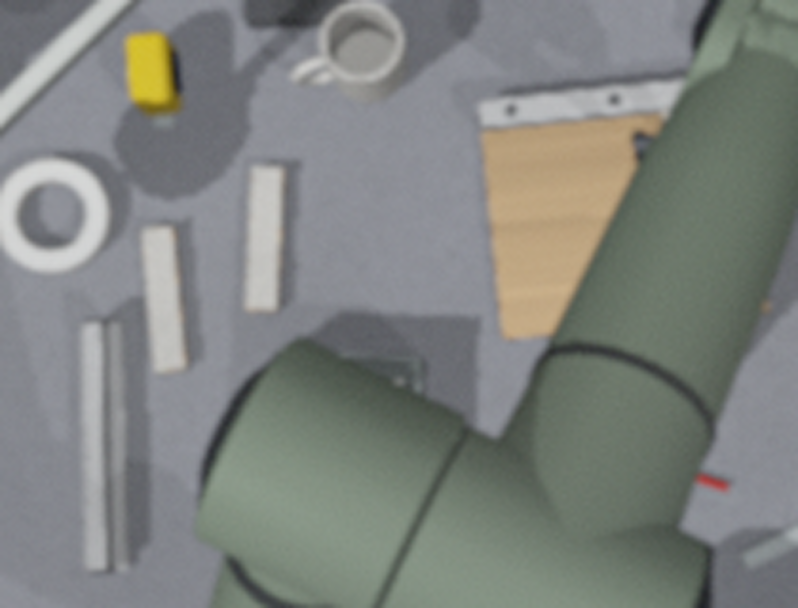

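send_rows --series '[18,409,12,0,0,0.15,18,409,12,0,0,0.15,18,409,12,0,0,0.15,18,409,12,0,0,0.15,18,409,12,0,0,0.15,18,409,12,0,0,0.15,18,409,12,0,0,0.15,18,409,12,0,0,0.15,18,409,12,0,0,0.15,18,409,12,0,0,0.15]' --fingers 0.3

```text
time_s: 27.12
eef_pos: [0.5906, 0.1587, 0.0965]
ee_rot: [[-0.998, 0.065, -0.002], [0.065, 0.998, 0.0], [0.002, 0.0, -1.0]]
force: [0.1, -0.2, 0.5]
opening: 0.699
```

```bash
python3 go.py .5942 .1553 .018 86.3
```

```text
t27.1 at [0.5906 0.1587 0.0965] phi 86.24 open 0.70 F [ 0.1 -0.2  0.5] 
 SHIFT [-3.9 -3.1 78.5] TURN [ 0.    -0.002 -0.001] dist 79 J [  8.  32. -12.  46.   0.  12.]
```

send_rows --series '[-3,-1,25,0,0,0,-3,-1,50,0,0,0,-3,-1,68,0,0,0,-3,-1,76,0,0,0,-3,-1,79,0,0,0,-3,-1,79,0,0,0,-3,-1,79,0,0,0,-3,-1,79,0,0,0,-3,-1,79,0,0,0,-3,-1,79,0,0,0]'

```text
time_s: 27.95
eef_pos: [0.5961, 0.1547, 0.0197]
ee_rot: [[-0.998, 0.067, 0.002], [0.067, 0.998, 0.0], [-0.002, 0.0, -1.0]]
force: [-0.2, -0.6, -0.2]
opening: 0.702
```

send_rows --series '[0,0,0,0,0,0,0,0,0,0,0,0,0,0,0,0,0,0,0,0,0,0,0,0,0,0,0,0,0,0,0,0,0,0,0,0,0,0,0,0,0,0,0,0,0,0,0,0,0,0,0,0,0,0,0,0,0,0,0,0]' --fingers 1

```text
time_s: 28.78
eef_pos: [0.5957, 0.1549, 0.0193]
ee_rot: [[-0.998, 0.067, 0.001], [0.067, 0.998, 0.0], [-0.001, 0.0, -1.0]]
force: [0.1, -1.1, 6.3]
opening: 0.33
```

```bash
python3 go.py .5942 .1553 .1 86.3
```

```text
t28.8 at [0.5957 0.1549 0.0193] phi 86.18 open 0.33 F [ 0.1 -1.1  6.3] 
 SHIFT [  1.5   0.4 -80.7] TURN [ 0.     0.001 -0.002] dist 81 J [  8.  38. -15.  37.   0.  12.]
```

send_rows --series '[0,0,-20,0,0,0,0,0,-45,0,0,0,0,0,-70,0,0,0,0,0,-80,0,0,0,0,0,-80,0,0,0,0,0,-80,0,0,0,0,0,-80,0,0,0,0,0,-80,0,0,0,0,0,-80,0,0,0,0,0,-80,0,0,0]'

```text
time_s: 29.62
eef_pos: [0.5946, 0.1547, 0.0975]
ee_rot: [[-0.998, 0.067, -0.002], [0.067, 0.998, -0.0], [0.002, -0.0, -1.0]]
force: [0.6, 0.3, -0.8]
opening: 0.331
```

```bash
python3 go.py .6301 -.1920 .085 94.75
```

```text
t29.6 at [0.5946 0.1547 0.0975] phi 86.17 open 0.33 F [ 0.6  0.3 -0.8] 
 SHIFT [ -58.6 -343.5   12.5] TURN [-0.    -0.002 -0.15 ] dist 349 J [  8.  33. -12.  46.  -0.  12.]
```

send_rows --series '[-6,-35,0,0,0,-0.03,-13,-75,0,0,0,-0.06,-20,-115,0,0,0,-0.1,-27,-155,0,0,0,-0.15,-34,-195,0,0,0,-0.15,-41,-235,0,0,0,-0.15,-47,-275,0,0,0,-0.15,-53,-310,0,0,0,-0.15,-57,-334,5,0,0,-0.15,-58,-343,12,0,0,-0.15]'

```text
time_s: 30.45
eef_pos: [0.631, -0.196, 0.0868]
ee_rot: [[-0.997, -0.079, 0.002], [-0.079, 0.997, -0.002], [-0.002, -0.002, -1.0]]
force: [-0.3, -0.1, 0.4]
opening: 0.332
```

```bash
python3 go.py .6301 -.1920 .036 94.75
```

```text
t30.4 at [ 0.631  -0.196   0.0868] phi 94.51 open 0.33 F [-0.3 -0.1  0.4] 
 SHIFT [ 0.7  4.2 50.8] TURN [-0.002  0.002 -0.004] dist 51 J [-24.  37.  -4.  48.  -0. -28.]
```

send_rows --series '[1,1,15,0,0,-0.002,1,1,30,0,0,-0.002,1,1,40,0,0,-0.002,1,1,47,0,0,-0.002,1,1,51,0,0,-0.002,1,1,51,0,0,-0.002,1,1,51,0,0,-0.002,1,1,51,0,0,-0.002,1,1,51,0,0,-0.002,1,1,51,0,0,-0.002]'

```text
time_s: 31.28
eef_pos: [0.6297, -0.1906, 0.0364]
ee_rot: [[-0.996, -0.085, 0.001], [-0.085, 0.996, -0.0], [-0.001, -0.001, -1.0]]
force: [0.5, -0.6, -0.4]
opening: 0.333
```

```bash
python3 go.py .6301 -.1920 .0318 94.75
```

```text
t31.3 at [ 0.6297 -0.1906  0.0364] phi 94.89 open 0.33 F [ 0.5 -0.6 -0.4] 
 SHIFT [-0.3 -1.5  4.6] TURN [-0.001  0.001  0.002] dist 5 J [-23.  40.  -7.  42.   0. -28.]
```

send_rows --series '[0,-1,2,0,0,0.002,0,-1,4,0,0,0.002,0,-1,4.5,0,0,0.002,-2,-1,4.5,0,0,0.002,-4,-1,4.5,0,0,0.002,-5,-1,4.5,0,0,0.002,-6,-1,4.5,0,0,0.002,-6,-1,4.5,0,0,0.002,-6,-1,4.5,0,0,0.002,-6,-1,4.5,0,0,0.002]'

```text
time_s: 32.12
eef_pos: [0.6352, -0.191, 0.0314]
ee_rot: [[-0.997, -0.083, -0.0], [-0.083, 0.997, -0.0], [0.0, -0.0, -1.0]]
force: [-2.9, -1.0, 5.3]
opening: 0.33
```

send_rows --series '[-0.5,0,0,0,0,0,-1,0,0,0,0,0,-1.5,0,0,0,0,0,-2,0,0,0,0,0,-2.5,0,0,0,0,0,-3,0,0,0,0,0,-3,0,0,0,0,0,-3,0,0,0,0,0,-3,0,0,0,0,0,-3,0,0,0,0,0]'

```text
time_s: 32.95
eef_pos: [0.638, -0.1907, 0.0313]
ee_rot: [[-0.997, -0.083, -0.001], [-0.083, 0.997, -0.0], [0.001, -0.0, -1.0]]
force: [-3.6, -0.4, 5.4]
opening: 0.329
```

send_rows --series '[-0.5,0,0,0,0,0,-1,0,0,0,0,0,-1.5,0,0,0,0,0,-2,0,0,0,0,0,-2.5,0,0,0,0,0,-3,0,0,0,0,0,-3,0,0,0,0,0,-3,0,0,0,0,0,-3,0,0,0,0,0,-3,0,0,0,0,0]'

```text
time_s: 33.78
eef_pos: [0.6384, -0.1907, 0.0313]
ee_rot: [[-0.997, -0.082, -0.006], [-0.082, 0.997, -0.001], [0.006, -0.0, -1.0]]
force: [-11.8, -1.2, 11.2]
opening: 0.328
```

Contact. Back off the command and release.

send_rows --series '[1,0,-0.5,0,0,0,2,0,-0.5,0,0,0,2.5,0,-0.5,0,0,0,2.5,0,-0.5,0,0,0,2.5,0,-0.5,0,0,0,2.5,0,-0.5,0,0,0,2.5,0,-0.5,0,0,0,2.5,0,-0.5,0,0,0,2.5,0,-0.5,0,0,0,2.5,0,-0.5,0,0,0]'

```text
time_s: 34.62
eef_pos: [0.6383, -0.1906, 0.0313]
ee_rot: [[-0.997, -0.083, -0.001], [-0.083, 0.997, -0.0], [0.001, 0.0, -1.0]]
force: [-5.3, -0.6, 1.1]
opening: 0.333
```

send_rows --series '[0,0,0,0,0,0,0,0,0,0,0,0,0,0,0,0,0,0,0,0,0,0,0,0,0,0,0,0,0,0,0,0,-10,0,0,0,0,0,-30,0,0,0,0,0,-60,0,0,0,0,0,-75,0,0,0,0,0,-80,0,0,0]' --fingers 0.5

```text
time_s: 35.45
eef_pos: [0.641, -0.1915, 0.116]
ee_rot: [[-0.997, -0.083, 0.006], [-0.083, 0.997, -0.002], [-0.006, -0.003, -1.0]]
force: [-0.7, 0.3, 0.8]
opening: 0.5
```

```bash
python3 strips.py t7; python3 go.py .5370 .2535 .1 94.6
```

```text
bench strips
(array([227.3, 184.6]), np.int32(382), array([0.5517, 0.2745]), array([ 35.7, 147.3]), np.float64(-177.6), array([556.2, 272. ]), array([ 36.9, 152.3]))
board
(array([349.8, 171.9]), np.int32(2025), array([ 0.5874, -0.1774]), array([134.3, 204.1]), np.float64(136.2), array([ 587.7, -169.8]), array([198.4, 188.8]))
t35.5 at [ 0.6407 -0.1913  0.1154] phi 94.77 open 0.50 F [ 0.9 -0.9  0.6] 
 SHIFT [ 66.4 451.9  13.9] TURN [-0.002  0.005  0.003] dist 457 J [-23.  36.  -2.  52.   0. -28.]
```

View pics/t7c.png

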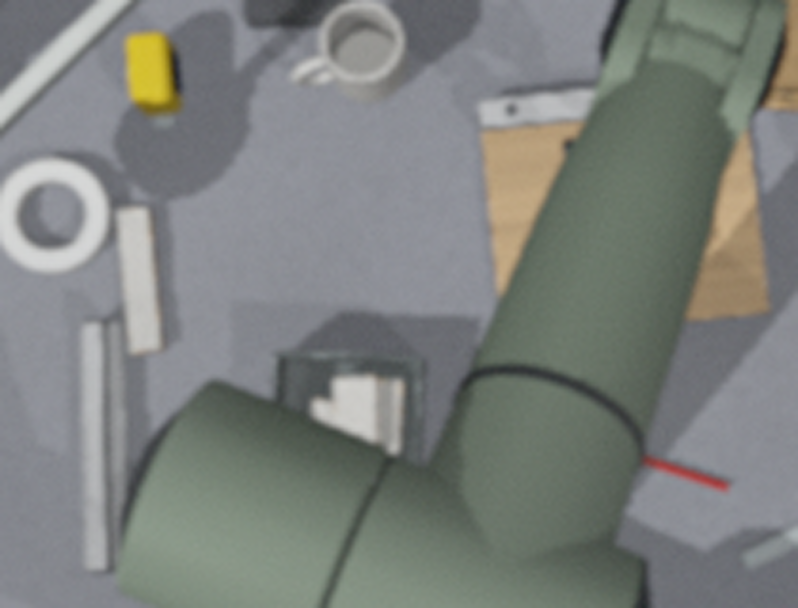

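```bash
python3 - <<'E'
from m import *
f=load('last.npz'); o=190;k=3.8
pts=[(112,200),(157,198),(167,357),(124,360),(121,315),(114,260)]
m=np.zeros((400,640),np.uint8); cv2.fillPoly(m,[np.array([(190+a/k-.4,110+b/k-.4) for a,b in pts]).round().astype(np.int32)],1)
for rr in rects(f,white_on_bench(f)&(m>0),.018,60): print(rr)
c=np.array([(118,207),(150,205),(160,350),(130,354)])/k+[190-.4,110-.4]
w=onz(f,c,.018); print(w, w.mean(0)); d=w[0]-w[3]; print(np.degrees(np.arctan2(d[1],d[0])))
E
python3 go.py .555 .276 .1 95
```

```text
(array([226.3, 183.5]), np.int32(459), array([0.5559, 0.2783]), array([ 42.6, 150.5]), np.float64(-175.0), array([556.4, 278.7]), array([152.2,  46. ]))
[[0.62868002 0.2989822  0.018     ]
 [0.62996388 0.2677131  0.018     ]
 [0.48803325 0.25864705 0.018     ]
 [0.48476696 0.28775617 0.018     ]] [0.55786103 0.27827463 0.018     ]
4.460361286944114
t35.5 at [ 0.6407 -0.1913  0.1154] phi 94.77 open 0.50 F [ 0.9 -0.9  0.6] 
 SHIFT [ 46.6 472.9  14. ] TURN [-0.003  0.005 -0.004] dist 475 J [-23.  36.  -2.  52.   0. -28.]
```

send_rows --series '[8,40,5,0,0,0,14,81,14,0,0,0,20,122,14,0,0,0,26,163,14,0,0,0,32,204,14,0,0,0,37,245,14,0,0,0,42,286,14,0,0,0,46,327,14,0,0,0,50,368,14,0,0,0,53,405,14,0,0,0]' --fingers 0.3

```text
time_s: 36.33
eef_pos: [0.5505, 0.2107, 0.0967]
ee_rot: [[-0.996, -0.084, -0.002], [-0.084, 0.996, -0.0], [0.002, 0.0, -1.0]]
force: [-0.1, 0.3, 0.5]
opening: 0.702
```

```bash
python3 go.py .545 .277 .06 94.6
```

```text
t36.3 at [0.5505 0.2107 0.0967] phi 94.81 open 0.70 F [-0.1  0.3  0.5] 
 SHIFT [-0.1 66.5 36.7] TURN [ 0.    -0.002  0.004] dist 76 J [ 14.  30. -16.  44.   0.   9.]
```

send_rows --series '[0,30,0,0,0,0,0,50,0,0,0,0,0,62,0,0,0,0,0,65,5,0,0,0,0,65,15,0,0,0,0,65,25,0,0,0,0,65,36,0,0,0,0,65,36,0,0,0,0,65,36,0,0,0,0,65,36,0,0,0]'

```text
time_s: 37.17
eef_pos: [0.5471, 0.2725, 0.0614]
ee_rot: [[-0.997, -0.082, -0.0], [-0.082, 0.997, -0.0], [0.0, -0.0, -1.0]]
force: [-0.0, 0.1, -0.5]
opening: 0.698
```

```bash
python3 go.py .545 .277 .018 94.6; python3 -c "
from h import *
f=grab('scene','s8');crop(f,300,60,520,280,2.7,'c10')"
```

```text
t37.2 at [0.5471 0.2725 0.0614] phi 94.70 open 0.70 F [-0.   0.1 -0.5] 
 SHIFT [ 1.7  4.6 43.4] TURN [-0.    -0.     0.002] dist 44 J [ 20.  35. -14.  41.  -0.  15.]
```

View pics/c10.png

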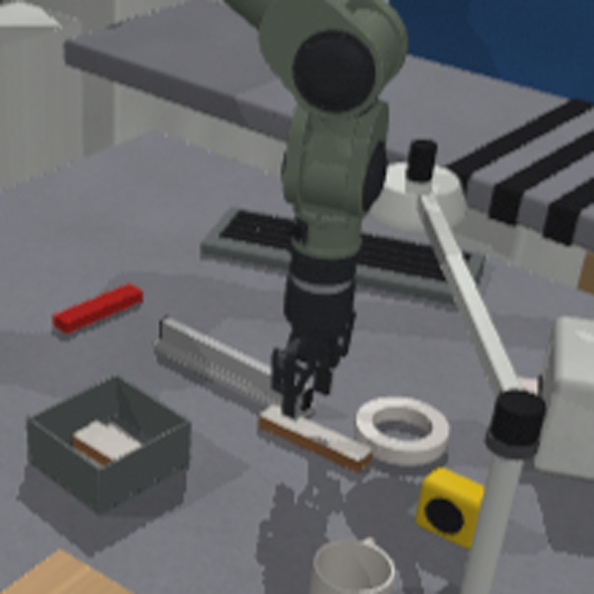

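send_rows --series '[1,4,5,0,0,0,1,4,15,0,0,0,1,4,28,0,0,0,1,4,38,0,0,0,1,4,43,0,0,0,1,4,43,0,0,0,1,4,43,0,0,0,1,4,43,0,0,0,1,4,43,0,0,0,1,4,43,0,0,0]'

```text
time_s: 38.05
eef_pos: [0.546, 0.2774, 0.0193]
ee_rot: [[-0.997, -0.083, 0.001], [-0.083, 0.997, 0.0], [-0.001, 0.0, -1.0]]
force: [-0.8, -0.2, 0.6]
opening: 0.702
```

send_rows --series '[0,0,0,0,0,0,0,0,0,0,0,0,0,0,0,0,0,0,0,0,0,0,0,0,0,0,0,0,0,0,0,0,0,0,0,0,0,0,0,0,0,0,0,0,0,0,0,0,0,0,0,0,0,0,0,0,0,0,0,0]' --fingers 1

```text
time_s: 38.88
eef_pos: [0.546, 0.2774, 0.0193]
ee_rot: [[-0.997, -0.083, 0.001], [-0.083, 0.997, 0.0], [-0.001, 0.0, -1.0]]
force: [-0.1, -0.4, 5.2]
opening: 0.329
```

send_rows --series '[0,0,-20,0,0,0,0,0,-45,0,0,0,0,0,-70,0,0,0,0,0,-80,0,0,0,0,0,-80,0,0,0,0,0,-80,0,0,0,0,0,-80,0,0,0,0,0,-80,0,0,0,0,0,-80,0,0,0,0,0,-80,0,0,0]'

```text
time_s: 39.72
eef_pos: [0.5449, 0.277, 0.0975]
ee_rot: [[-0.997, -0.083, -0.002], [-0.083, 0.997, -0.001], [0.002, -0.0, -1.0]]
force: [-0.1, -0.5, -0.4]
opening: 0.333
```

```bash
python3 go.py .6 -.1 .085 94.75; python3 -c "
from h import *
f=grab('scene','s9');crop(f,240,100,520,360,2.7,'c11')"
```

```text
t39.7 at [0.5449 0.277  0.0975] phi 94.77 open 0.33 F [-0.1 -0.5 -0.4] 
 SHIFT [ -23.6 -380.3   12.6] TURN [-0.    -0.002  0.   ] dist 381 J [ 20.  32. -12.  46.   0.  15.]
```

View pics/c11.png

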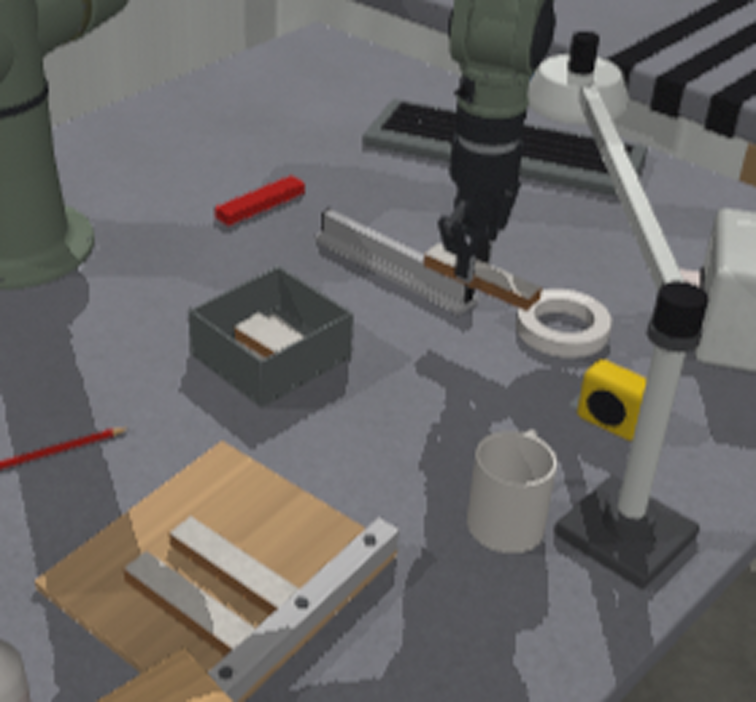

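```bash
python3 go.py .6111 -.1334 .085 94.75
```

```text
t39.8 at [0.5451 0.2771 0.0978] phi 94.77 open 0.33 F [-0.8 -0.4 -1. ] 
 SHIFT [ -31.7 -414.6   12.9] TURN [-0.    -0.001  0.   ] dist 416 J [ 20.  32. -12.  46.   0.  15.]
```

send_rows --series '[0,-35,0,0,0,0,0,-76,0,0,0,0,0,-117,0,0,0,0,-3,-158,0,0,0,0,-7,-199,0,0,0,0,-12,-240,0,0,0,0,-17,-281,0,0,0,0,-22,-322,0,0,0,0,-27,-360,0,0,0,0,-30,-390,5,0,0,0]'

```text
time_s: 40.6
eef_pos: [0.6091, -0.1124, 0.0944]
ee_rot: [[-0.997, -0.081, 0.002], [-0.081, 0.997, -0.001], [-0.002, -0.002, -1.0]]
force: [0.7, -0.4, -0.4]
opening: 0.331
```

```bash
python3 go.py .6111 -.1334 .05 94.75
```

```text
t40.6 at [ 0.6091 -0.1124  0.0944] phi 94.65 open 0.33 F [ 0.7 -0.4 -0.4] 
 SHIFT [ -0.2 -21.   44.5] TURN [-0.002  0.002 -0.002] dist 49 J [-17.  33. -11.  45.  -0. -22.]
```

send_rows --series '[0,-10,5,0,0,0,0,-18,15,0,0,0,0,-22,30,0,0,0,0,-23,42,0,0,0,0,-23,50,0,0,0,0,-23,55,0,0,0,0,-23,58,0,0,0,0,-23,58,0,0,0,0,-23,58,0,0,0,0,-23,58,0,0,0]'

```text
time_s: 41.43
eef_pos: [0.6104, -0.1316, 0.0364]
ee_rot: [[-0.996, -0.084, 0.001], [-0.084, 0.996, -0.0], [-0.001, -0.0, -1.0]]
force: [0.1, -0.4, -0.4]
opening: 0.329
```

```bash
python3 go.py .6111 -.1334 .0318 94.75
```

```text
t41.4 at [ 0.6104 -0.1316  0.0364] phi 94.80 open 0.33 F [ 0.1 -0.4 -0.4] 
 SHIFT [-0.6 -1.9  4.6] TURN [-0.     0.001  0.001] dist 5 J [-19.  38. -13.  39.   0. -24.]
```

send_rows --series '[0,-2,2,0,0,0,0,-2,4,0,0,0,0,-2,4.5,0,0,0,-2,-2,4.5,0,0,0,-4,-2,4.5,0,0,0,-5,-2,4.5,0,0,0,-6,-2,4.5,0,0,0,-6,-2,4.5,0,0,0,-6,-2,4.5,0,0,0,-6,-2,4.5,0,0,0]'

```text
time_s: 42.27
eef_pos: [0.616, -0.1334, 0.0313]
ee_rot: [[-0.997, -0.083, 0.0], [-0.083, 0.997, -0.0], [-0.0, -0.0, -1.0]]
force: [-1.8, -0.8, 3.8]
opening: 0.326
```

send_rows --series '[-0.5,0,0,0,0,0,-1,0,0,0,0,0,-1.5,0,0,0,0,0,-2,0,0,0,0,0,-2.5,0,0,0,0,0,-3,0,0,0,0,0,-3,0,0,0,0,0,-3,0,0,0,0,0,-3,0,0,0,0,0,-3,0,0,0,0,0]'

```text
time_s: 43.1
eef_pos: [0.6186, -0.1331, 0.0313]
ee_rot: [[-0.997, -0.083, -0.001], [-0.083, 0.997, -0.0], [0.001, -0.0, -1.0]]
force: [-3.7, -0.5, 5.1]
opening: 0.329
```

send_rows --series '[-0.5,0,0,0,0,0,-1,0,0,0,0,0,-1.5,0,0,0,0,0,-2,0,0,0,0,0,-2.5,0,0,0,0,0,-3,0,0,0,0,0,-3,0,0,0,0,0,-3,0,0,0,0,0,-3,0,0,0,0,0,-3,0,0,0,0,0]'

```text
time_s: 43.93
eef_pos: [0.6209, -0.1329, 0.0313]
ee_rot: [[-0.997, -0.083, -0.002], [-0.083, 0.997, -0.0], [0.002, -0.0, -1.0]]
force: [-5.3, -0.8, 7.1]
opening: 0.33
```

send_rows --series '[-0.5,0,0,0,0,0,-1,0,0,0,0,0,-1.5,0,0,0,0,0,-2,0,0,0,0,0,-2.5,0,0,0,0,0,-2.5,0,0,0,0,0,-2.5,0,0,0,0,0,-2.5,0,0,0,0,0,-2.5,0,0,0,0,0,-2.5,0,0,0,0,0]'

```text
time_s: 44.77
eef_pos: [0.621, -0.1328, 0.0313]
ee_rot: [[-0.997, -0.083, -0.006], [-0.082, 0.997, -0.001], [0.006, -0.0, -1.0]]
force: [-11.7, -0.8, 11.7]
opening: 0.33
```

send_rows --series '[1,0,-0.5,0,0,0,2,0,-0.5,0,0,0,2.5,0,-0.5,0,0,0,2.5,0,-0.5,0,0,0,2.5,0,-0.5,0,0,0,2.5,0,-0.5,0,0,0,2.5,0,-0.5,0,0,0,2.5,0,-0.5,0,0,0,2.5,0,-0.5,0,0,0,2.5,0,-0.5,0,0,0]'

```text
time_s: 45.6
eef_pos: [0.6209, -0.1328, 0.0313]
ee_rot: [[-0.997, -0.083, -0.002], [-0.083, 0.997, -0.0], [0.002, 0.0, -1.0]]
force: [-5.3, -0.8, 3.0]
opening: 0.331
```

send_rows --series '[0,0,0,0,0,0,0,0,0,0,0,0,0,0,0,0,0,0,0,0,0,0,0,0,0,0,0,0,0,0,0,0,-10,0,0,0,0,0,-30,0,0,0,0,0,-60,0,0,0,0,0,-85,0,0,0,0,0,-90,0,0,0]' --fingers 0.5

```text
time_s: 46.43
eef_pos: [0.6249, -0.1337, 0.1274]
ee_rot: [[-0.997, -0.083, 0.008], [-0.083, 0.997, -0.002], [-0.007, -0.003, -1.0]]
force: [0.4, -0.2, 0.5]
opening: 0.499
```

```bash
python3 go.py .41 .32 .15 5;  python3 -c "
from h import *
f=grab('scene','s11');crop(f,245,230,445,370,4,'c12');np.savez('scene11.npz',**f)
f=grab('top','t11');crop(f,190,150,290,280,6,'c13');np.savez('top11.npz',**f)"
```

```text
t46.4 at [ 0.6249 -0.1337  0.1274] phi 94.77 open 0.50 F [ 0.4 -0.2  0.5] 
 SHIFT [176.2 469.9 -25.4] TURN [0.003 0.008 1.567] dist 503 J [-19.  33.  -6.  50.   0. -23.]
```

View pics/c12.png

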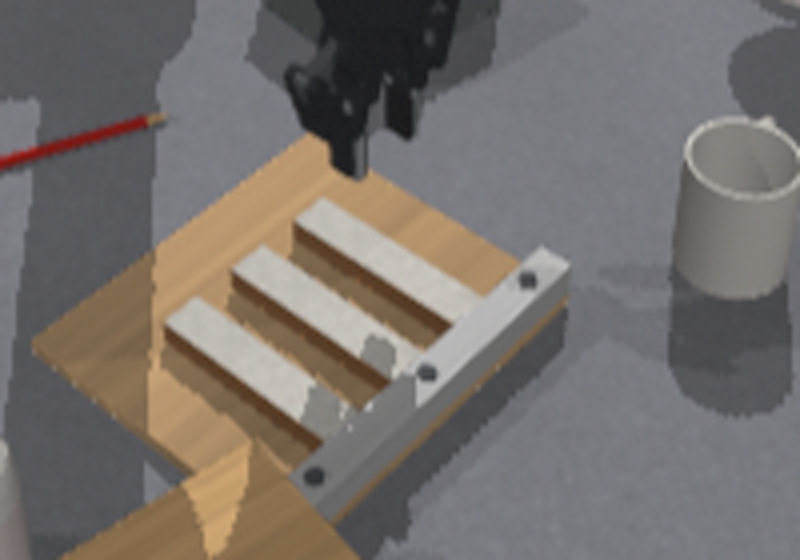

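View pics/c13.png

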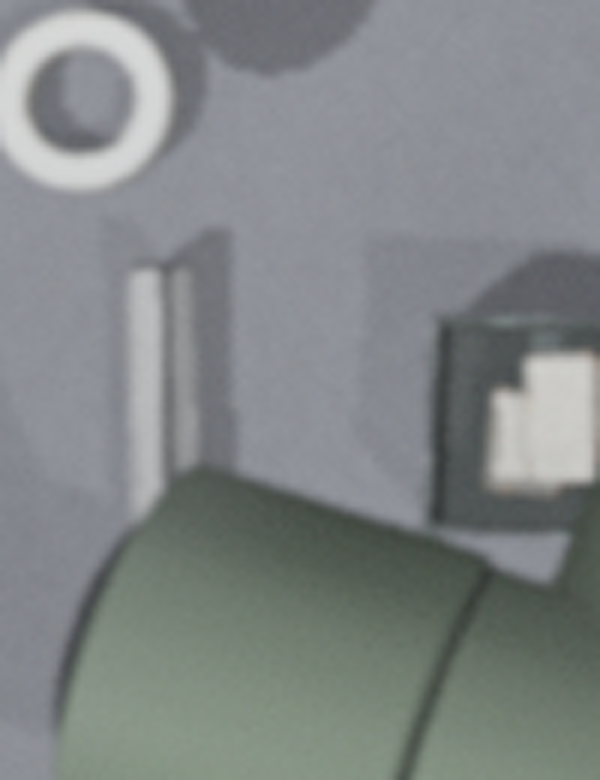

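Run:
```python
from m import *
f=load('top4.npz'); k=3.8
F=lambda a:np.array(a)/k+[190-.4,110-.4]
rt=onz(f,F([(93,322),(97,570)]),.04); be=onz(f,F([(121,322),(127,570)]),.01)
for w in (rt,be):
    d=w[0]-w[1]; print(w.round(4),w.mean(0).round(4),np.linalg.norm(d),np.degrees(np.arctan2(d[1],d[0])))
# scene: rib top mask
g=load('scene11.npz'); crop(g,340,160,440,220,7,'c14')
crop(f,200,180,240,270,7,'c15')
```

```text
[[0.5147 0.3177 0.04  ]
 [0.2798 0.3143 0.04  ]] [0.3972 0.316  0.04  ] 0.23490305352200513 0.8285540838720852
[[0.5168 0.2984 0.01  ]
 [0.2769 0.2933 0.01  ]] [0.3968 0.2958 0.01  ] 0.23994705766209193 1.2097481020891758
```

View pics/c14.png

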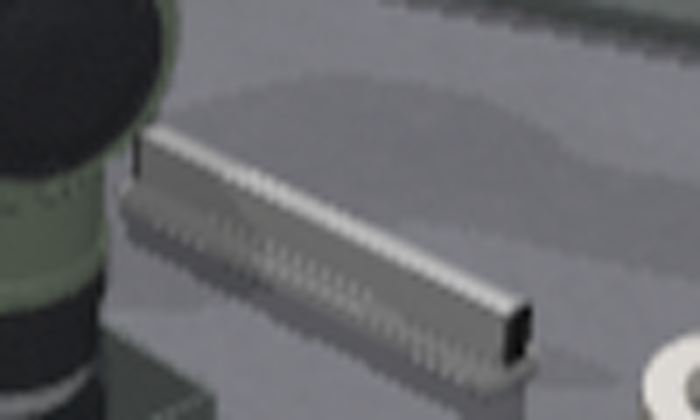

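View pics/c15.png

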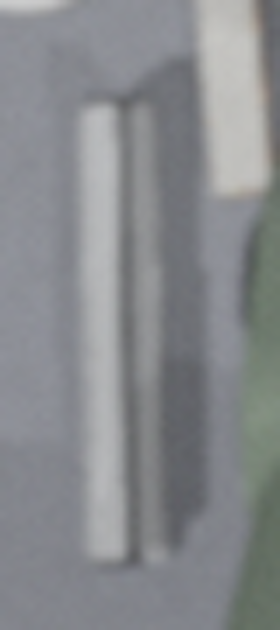

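```bash
python3 go.py .397 .316 .12 91
```

```text
t46.5 at [ 0.6235 -0.1333  0.1243] phi 94.77 open 0.50 F [ 0.1  0.3 -0.6] 
 SHIFT [188.3 466.6   2.6] TURN [-0.002  0.004  0.066] dist 503 J [-19.  33.  -7.  50.   0. -23.]
```

send_rows --series '[188,467,0,0,0,0.066,188,467,0,0,0,0.066,188,467,0,0,0,0.066,188,467,0,0,0,0.066,188,467,0,0,0,0.066,188,467,0,0,0,0.066,188,467,0,0,0,0.066,188,467,0,0,0,0.066,188,467,0,0,0,0.066,188,467,0,0,0,0.066]' --fingers 0.45

```text
time_s: 47.37
eef_pos: [0.4325, 0.2406, 0.1206]
ee_rot: [[-1.0, -0.017, -0.002], [-0.017, 1.0, -0.001], [0.002, -0.001, -1.0]]
force: [1.6, 1.3, -0.5]
opening: 0.547
```

```bash
python3 go.py .397 .316 .07 91
```

```text
t47.4 at [0.4325 0.2406 0.1206] phi 90.96 open 0.55 F [ 1.6  1.3 -0.5] 
 SHIFT [34.2 76.  50.6] TURN [-0.001 -0.002 -0.001] dist 98 J [ 21.  20. -29.  41.   0.  20.]
```

send_rows --series '[17,36,0,0,0,0,30,65,0,0,0,0,34,75,5,0,0,0,34,75,20,0,0,0,34,75,40,0,0,0,34,75,50,0,0,0,34,75,50,0,0,0,34,75,50,0,0,0,34,75,50,0,0,0,34,75,50,0,0,0]'

```text
time_s: 48.2
eef_pos: [0.4003, 0.3138, 0.0724]
ee_rot: [[-1.0, -0.016, 0.001], [-0.016, 1.0, 0.001], [-0.001, 0.001, -1.0]]
force: [0.2, -0.5, -0.0]
opening: 0.546
```

```bash
python3 go.py .397 .316 .029 91
```

```text
t48.2 at [0.4003 0.3138 0.0724] phi 90.94 open 0.55 F [ 0.2 -0.5 -0. ] 
 SHIFT [ 3.3  2.2 43.4] TURN [ 0.001  0.001 -0.001] dist 44 J [ 30.  25. -30.  35.  -0.  29.]
```

send_rows --series '[3,2,10,0,0,0,3,2,20,0,0,0,3,2,30,0,0,0,3,2,38,0,0,0,3,2,43,0,0,0,3,2,43,0,0,0,3,2,43,0,0,0,3,2,43,0,0,0,3,2,43,0,0,0,3,2,43,0,0,0]'

```text
time_s: 49.03
eef_pos: [0.3967, 0.316, 0.0291]
ee_rot: [[-1.0, -0.017, 0.001], [-0.017, 1.0, 0.0], [-0.001, 0.0, -1.0]]
force: [-0.3, 0.1, 0.3]
opening: 0.549
```

send_rows --series '[0,0,0,0,0,0,0,0,0,0,0,0,0,0,0,0,0,0,0,0,0,0,0,0,0,0,0,0,0,0,0,0,0,0,0,0,0,0,0,0,0,0,0,0,0,0,0,0,0,0,0,0,0,0,0,0,0,0,0,0]' --fingers 1

```text
time_s: 49.87
eef_pos: [0.3966, 0.3162, 0.029]
ee_rot: [[-1.0, -0.017, 0.0], [-0.017, 1.0, 0.001], [-0.001, 0.001, -1.0]]
force: [-1.1, 1.2, 6.0]
opening: 0.152
```

```bash
python3 go.py .397 .316 .12 91
```

```text
t49.9 at [0.3966 0.3162 0.029 ] phi 91.00 open 0.15 F [-1.1  1.2  6. ] 
 SHIFT [ -0.4  -0.1 -91. ] TURN [ 0.001  0.001 -0.   ] dist 91 J [ 30.  29. -32.  29.   0.  29.]
```

send_rows --series '[0,0,-8,0,0,0,0,0,-18,0,0,0,0,0,-30,0,0,0,0,0,-42,0,0,0,0,0,-55,0,0,0,0,0,-70,0,0,0,0,0,-85,0,0,0,0,0,-95,0,0,0,0,0,-100,0,0,0,0,0,-100,0,0,0]'

```text
time_s: 50.7
eef_pos: [0.3969, 0.316, 0.1298]
ee_rot: [[-1.0, -0.017, 0.002], [-0.017, 1.0, 0.001], [-0.002, 0.001, -1.0]]
force: [0.7, 0.2, -4.7]
opening: 0.151
```

```bash
python3 - <<'E'
X=.512;Y=-.2435
print(X*.99657-Y*.08281, X*.08281+Y*.99657)
E
python3 go.py .5304 -.2003 .13 4.75; python3 -c "
from h import *
f=grab('scene','s12');crop(f,240,100,520,360,2.7,'c16')"
```

```text
0.530408075 -0.200266075
t50.7 at [0.3969 0.316  0.1298] phi 90.98 open 0.15 F [ 0.7  0.2 -4.7] 
 SHIFT [-1.246e+02 -5.185e+02 -4.000e-01] TURN [2.000e-03 1.000e-03 1.505e+00] dist 533 J [ 30.  20. -27.  43.  -0.  29.]
```

View pics/c16.png

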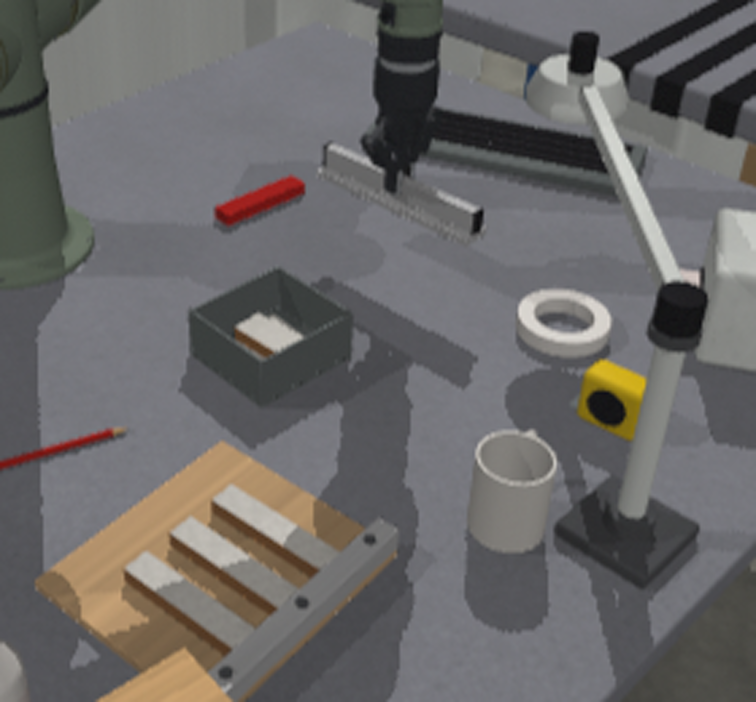

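send_rows --series '[-5,-20,0,0,0,0.05,-12,-50,0,0,0,0.15,-20,-85,0,0,0,0.27,-29,-123,0,0,0,0.39,-38,-161,0,0,0,0.51,-47,-199,0,0,0,0.63,-56,-237,0,0,0,0.75,-65,-275,0,0,0,0.87,-74,-313,0,0,0,0.99,-83,-350,0,0,0,1.1]'

```text
time_s: 51.58
eef_pos: [0.4847, -0.0347, 0.1277]
ee_rot: [[-0.463, 0.886, -0.002], [0.886, 0.463, 0.0], [0.001, -0.001, -1.0]]
force: [1.3, 0.2, -4.6]
opening: 0.147
```

```bash
python3 go.py .5304 -.2003 .13 4.75
```

```text
t51.6 at [ 0.4847 -0.0347  0.1277] phi 27.60 open 0.15 F [ 1.3  0.2 -4.6] 
 SHIFT [-168.   -36.2   -2.5] TURN [-0.002 -0.001  0.399] dist 172 J [-13.  19. -30.  42.  -0.  50.]
```

send_rows --series '[-35,-8,-2,0,0,0.1,-70,-15,-2,0,0,0.2,-100,-22,-2,0,0,0.28,-125,-27,-2,0,0,0.34,-145,-31,-2,0,0,0.38,-158,-34,-2,0,0,0.399,-166,-36,-2,0,0,0.399,-168,-36,-2,0,0,0.399,-168,-36,-2,0,0,0.399,-168,-36,-2,0,0,0.399]'

```text
time_s: 52.42
eef_pos: [0.5317, -0.1966, 0.1303]
ee_rot: [[-0.09, 0.996, -0.001], [0.996, 0.09, 0.001], [0.001, -0.001, -1.0]]
force: [-0.1, -0.2, -4.9]
opening: 0.151
```

```bash
python3 go.py .5304 -.2003 .046 4.75; python3 -c "
from h import *
f=grab('scene','s13');crop(f,220,150,460,370,3.2,'c17'); np.savez('scene13.npz',**f)
f=grab('top','t13')"
```

```text
t52.4 at [ 0.5317 -0.1966  0.1303] phi 5.18 open 0.15 F [-0.1 -0.2 -4.9] 
 SHIFT [-3.6 -1.6 84.3] TURN [-0.001 -0.001  0.008] dist 84 J [-28.  26. -17.  47.   0.  57.]
```

View pics/c17.png

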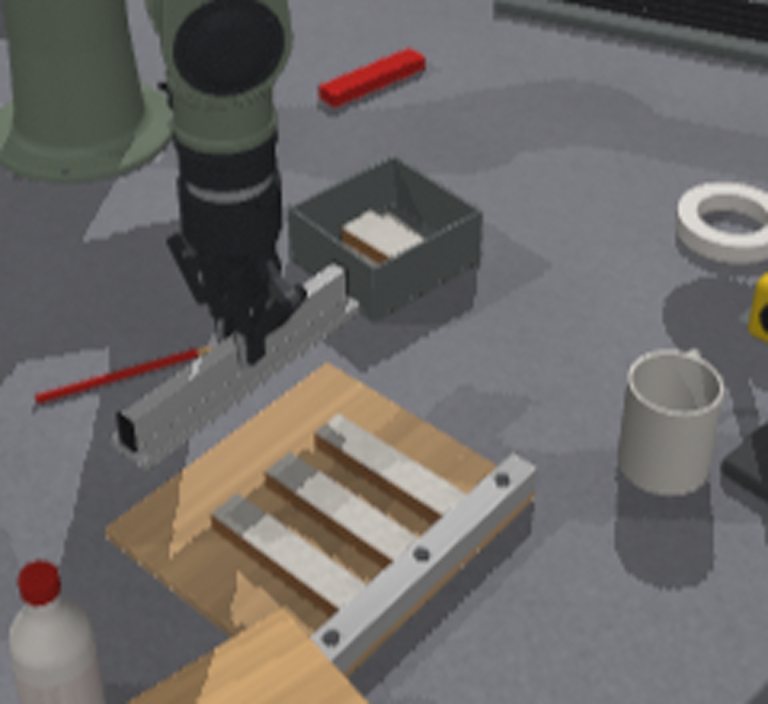

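send_rows --series '[-2,0,10,0,0,0.006,-2,0,25,0,0,0.006,-2,0,40,0,0,0.006,-2,0,55,0,0,0.006,-2,0,66,0,0,0.006,-2,0,74,0,0,0.006,-2,0,79,0,0,0.006,-2,0,80,0,0,0.006,-2,0,80,0,0,0.006,-2,0,80,0,0,0.006]'

```text
time_s: 53.35
eef_pos: [0.5331, -0.2002, 0.0513]
ee_rot: [[-0.083, 0.997, 0.001], [0.997, 0.083, -0.001], [-0.001, 0.001, -1.0]]
force: [-0.4, 0.3, -3.9]
opening: 0.154
```

```bash
python3 go.py .5323 -.2001 .0415 4.75
```

```text
t53.4 at [ 0.5331 -0.2002  0.0513] phi 4.76 open 0.15 F [-0.4  0.3 -3.9] 
 SHIFT [ 0.2 -0.8  9.8] TURN [0.001 0.001 0.   ] dist 10 J [-28.  32. -22.  37.  -0.  57.]
```

send_rows --series '[0,0,3,0,0,0,0,0,6,0,0,0,0,0,8,0,0,0,0,0,9,0,0,0,0,0,10,0,0,0,0,0,10,0,0,0,0,0,10,0,0,0,0,0,10,0,0,0,0,0,10,0,0,0,0,0,10,0,0,0]'

```text
time_s: 54.18
eef_pos: [0.5324, -0.1999, 0.041]
ee_rot: [[-0.083, 0.997, -0.0], [0.997, 0.083, 0.0], [0.0, -0.0, -1.0]]
force: [-3.6, 2.1, 5.9]
opening: 0.148
```

send_rows --series '[0,0,-0.7,0,0,0,0,1,-0.7,0,0,0,0,3,-0.7,0,0,0,0,5,-0.7,0,0,0,0,7,-0.7,0,0,0,0,9,-0.7,0,0,0,0,10,-0.7,0,0,0,0,10,-0.7,0,0,0,0,10,-0.7,0,0,0,0,10,-0.7,0,0,0]'

```text
time_s: 55.02
eef_pos: [0.5424, -0.199, 0.0412]
ee_rot: [[-0.083, 0.997, -0.0], [0.997, 0.083, 0.0], [0.0, -0.0, -1.0]]
force: [-0.4, 0.8, -5.0]
opening: 0.152
```

send_rows --series '[0,0.5,0,0,0,0,0,1,0,0,0,0,0,1.5,0,0,0,0,0,2,0,0,0,0,0,2,0,0,0,0,0,2,0,0,0,0,0,2,0,0,0,0,0,2,0,0,0,0,0,2,0,0,0,0,0,2,0,0,0,0]'

```text
time_s: 55.85
eef_pos: [0.5445, -0.199, 0.0414]
ee_rot: [[-0.083, 0.997, -0.0], [0.997, 0.083, 0.0], [0.0, -0.0, -1.0]]
force: [-1.2, -0.6, -5.2]
opening: 0.146
```

```bash
python3 go.py .5323 -.2001 .0415 4.75; python3 -c "
from h import *
f=grab('scene','s14');crop(f,245,230,445,370,4,'c18')"
```

```text
t55.9 at [ 0.5445 -0.199   0.0414] phi 4.75 open 0.15 F [-1.2 -0.6 -5.2] 
 SHIFT [ -0.1 -12.2  -0.1] TURN [-0. -0.  0.] dist 12 J [-27.  33. -20.  36.   0.  58.]
```

View pics/c18.png

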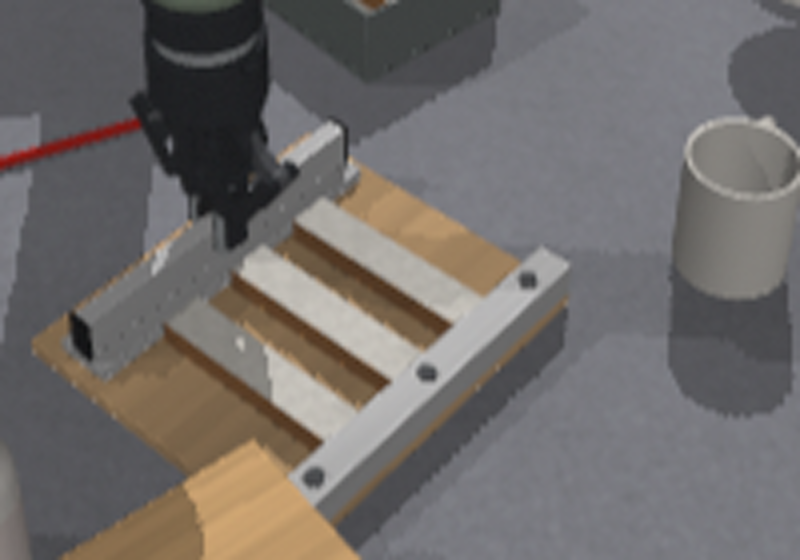

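send_rows --series '[0,0.5,0.4,0,0,0,0,1,0.4,0,0,0,0,1.5,0.4,0,0,0,0,2,0.4,0,0,0,0,2,0.4,0,0,0,0,2,0.4,0,0,0,0,2,0.4,0,0,0,0,2,0.4,0,0,0,0,2,0.4,0,0,0,0,2,0.4,0,0,0]'

```text
time_s: 56.73
eef_pos: [0.5465, -0.1989, 0.0411]
ee_rot: [[-0.083, 0.997, -0.0], [0.997, 0.083, -0.0], [-0.0, -0.0, -1.0]]
force: [-1.8, 0.3, -0.5]
opening: 0.149
```

send_rows --series '[0,0.5,0,0,0,0,0,1,0,0,0,0,0,1.5,0,0,0,0,0,2,0,0,0,0,0,2,0,0,0,0,0,2,0,0,0,0,0,2,0,0,0,0,0,2,0,0,0,0,0,2,0,0,0,0,0,2,0,0,0,0]'

```text
time_s: 57.57
eef_pos: [0.5483, -0.1987, 0.041]
ee_rot: [[-0.083, 0.997, -0.0], [0.997, 0.083, -0.0], [-0.0, -0.0, -1.0]]
force: [-5.0, -0.6, 2.7]
opening: 0.148
```

send_rows --series '[0,0.5,0,0,0,0,0,1,0,0,0,0,0,1.5,0,0,0,0,0,2,0,0,0,0,0,2,0,0,0,0,0,2,0,0,0,0,0,2,0,0,0,0,0,2,0,0,0,0,0,2,0,0,0,0,0,2,0,0,0,0]'

```text
time_s: 58.4
eef_pos: [0.5484, -0.1987, 0.0411]
ee_rot: [[-0.082, 0.997, -0.004], [0.997, 0.082, -0.001], [-0.0, -0.004, -1.0]]
force: [-10.8, -0.2, 8.3]
opening: 0.148
```

send_rows --series '[0,0.5,0,0,0,0,0,1,0,0,0,0,0,1.5,0,0,0,0,0,2,0,0,0,0,0,2,0,0,0,0,0,2,0,0,0,0,0,2,0,0,0,0,0,2,0,0,0,0,0,2,0,0,0,0,0,2,0,0,0,0]'

```text
time_s: 59.23
eef_pos: [0.5486, -0.1987, 0.0412]
ee_rot: [[-0.082, 0.997, -0.007], [0.997, 0.082, -0.002], [-0.001, -0.008, -1.0]]
force: [-14.8, -1.8, 13.2]
opening: 0.149
```

```bash
python3 -c "
from h import *
print({k:v for k,v in robot.observe().items() if k in('eef_pos','ee_rot','force','wrist_torque')})
f=grab('scene','s15');crop(f,245,230,445,370,4,'c19')"
```

```text
{'eef_pos': array([ 0.54858027, -0.19868241,  0.04116063]), 'ee_rot': array([[-8.19460622e-02,  9.96608608e-01, -7.49172822e-03],
       [ 9.96636320e-01,  8.19365988e-02, -1.56201929e-03],
       [-9.42875143e-04, -7.59452977e-03, -9.99970717e-01]]), 'force': array([-14.7539184 ,  -1.82457467,  13.17091603]), 'wrist_torque': array([-0.25174386,  3.17559193,  0.13054682])}
```

View pics/c19.png

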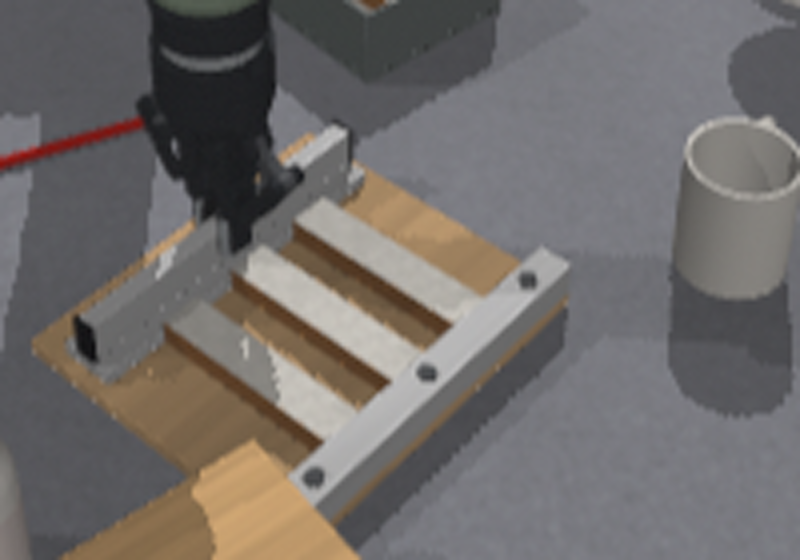

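send_rows --series '[0,0,0,0,0,0.005,0,0,0,0,0,0.01,0,0,0,0,0,0.01,0,0,0,0,0,0,0,0,0,0,0,-0.01,0,0,0,0,0,-0.01,0,0,0,0,0,0,0,0,0,0,0,0,0,-1,0,0,0,0,0,-2,0,0,0,0]'

```text
time_s: 60.12
eef_pos: [0.5485, -0.1987, 0.0411]
ee_rot: [[-0.082, 0.997, -0.004], [0.997, 0.082, -0.001], [-0.0, -0.004, -1.0]]
force: [-8.0, -0.5, 5.2]
opening: 0.15
```

send_rows --series '[0,-1,0,0,0,0,0,-2,0,0,0,0,0,-2,0,0,0,0,0,-2,0,0,0,0,0,-2,0,0,0,0,0,-2,0,0,0,0,0,-2,0,0,0,0,0,-2,0,0,0,0,0,-2,0,0,0,0,0,-2,0,0,0,0]'

```text
time_s: 60.95
eef_pos: [0.5484, -0.1987, 0.0411]
ee_rot: [[-0.083, 0.997, -0.0], [0.997, 0.083, -0.0], [-0.0, -0.0, -1.0]]
force: [-6.0, -0.0, 4.5]
opening: 0.145
```

```bash
python3 -c "
from h import *
print({k:v.round(4) for k,v in robot.observe().items() if k in('eef_pos','ee_rot','force','wrist_torque')})"
```

```text
{'eef_pos': array([ 0.5484, -0.1987,  0.0411]), 'ee_rot': array([[-8.280e-02,  9.966e-01, -4.000e-04],
       [ 9.966e-01,  8.280e-02, -2.000e-04],
       [-2.000e-04, -4.000e-04, -1.000e+00]]), 'force': array([-5.9637, -0.035 ,  4.5306]), 'wrist_torque': array([-0.1027,  1.1684, -0.0947])}
```

send_rows --series '[0,0,0,0,0,0,0,0,0,0,0,0,0,0,0,0,0,0,0,0,0,0,0,0,0,0,0,0,0,0,0,0,0,0,0,0,0,0,0,0,0,0,0,0,0,0,0,0,0,0,0,0,0,0,0,0,0,0,0,0]' --fingers 0.72

```text
time_s: 61.78
eef_pos: [0.5485, -0.1987, 0.041]
ee_rot: [[-0.083, 0.997, 0.0], [0.997, 0.083, 0.0], [0.0, 0.0, -1.0]]
force: [0.2, 0.2, -0.3]
opening: 0.281
```

send_rows --series '[0,0,-5,0,0,0,0,0,-15,0,0,0,0,0,-30,0,0,0,0,0,-50,0,0,0,0,0,-75,0,0,0,0,0,-100,0,0,0,0,0,-120,0,0,0,0,0,-135,0,0,0,0,0,-140,0,0,0,0,0,-140,0,0,0]'

```text
time_s: 62.62
eef_pos: [0.5496, -0.1992, 0.1832]
ee_rot: [[-0.083, 0.997, 0.003], [0.997, 0.083, -0.002], [-0.002, 0.003, -1.0]]
force: [-0.1, 0.6, 0.4]
opening: 0.276
```

```bash
python3 go.py .53 .443 .36 60; python3 -c "
from h import *
f=grab('scene','s16');crop(f,245,230,445,370,4,'c20');np.savez('scene16.npz',**f)"
```

```text
t62.6 at [ 0.5496 -0.1992  0.1832] phi 4.76 open 0.28 F [-0.1  0.6  0.4] 
 SHIFT [ 641.2   34.4 -178. ] TURN [ 0.002  0.003 -0.964] dist 666 J [-27.  25. -11.  54.   0.  58.]
```

View pics/c20.png

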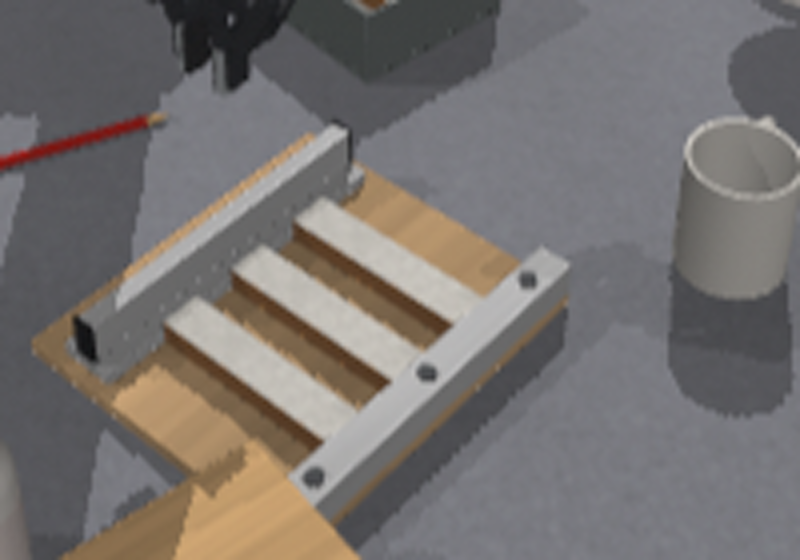

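Run:
```python
from m import *
f=load('top0.npz'); g=load('scene16.npz')
print(onz(f,[(120+89/4-.4,60+478/4-.4)],.325))
b=f["img"].max(2)<75; m=np.zeros_like(b); m[165:195,128:165]=b[165:195,128:165]
ys,xs=np.nonzero(m); print("top blob",xs.min(),xs.max(),ys.min(),ys.max(),len(xs))
# fit: whole blob centroid corresponds to mid-height of knob ~ .3035
print("mid",onz(f,[(xs.mean(),ys.mean())],.3035))
b=g["img"].max(2)<75; m=np.zeros_like(b); m[105:130,440:470]=b[105:130,440:470]
ys,xs=np.nonzero(m); print("scene blob",xs.min(),xs.max(),ys.min(),ys.max(),len(xs), "mid",onz(g,[(xs.mean(),ys.mean())],.3035))
crop(g,430,95,530,330,2.5,'c21')
# post
b=g["img"].max(2)<60; m=np.zeros_like(b); m[200:235,475:510]=b[200:235,475:510]
ys,xs=np.nonzero(m); print("post cap scene",xs.min(),xs.max(),ys.min(),ys.max())
for z in (.28,.3): print(z,"scene",onz(g,[(xs.mean(),ys.mean())],z)[0],"top",onz(f,[(256.7,76.2)],z)[0])
```

```text
[[0.53809799 0.45159145 0.325     ]]
top blob 138 150 176 184 86
mid [[0.5383511  0.45520668 0.3035    ]]
scene blob 451 469 112 127 162 mid [[0.54297008 0.45663701 0.3035    ]]
post cap scene 480 501 200 229
0.28 scene [0.8672106  0.10705043 0.28      ] top [0.85493233 0.12162823 0.28      ]
0.3 scene [0.87873183 0.07981572 0.3       ] top [0.84693021 0.11854479 0.3       ]
```

View pics/c21.png

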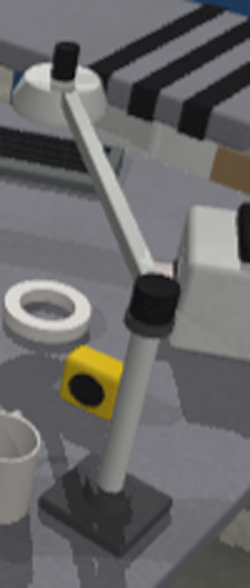

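```bash
python3 go.py .538 .1 .40 65;python3 go.py .538 .453 .40 80
```

```text
t62.7 at [ 0.5488 -0.1988  0.1817] phi 4.75 open 0.28 F [ 0.2 -0.2 -0. ] 
 SHIFT [ 298.5   14.3 -218.5] TURN [ 1.000e-03  1.000e-03 -1.051e+00] dist 370 J [-27.  25. -11.  54.   0.  58.]
t62.7 at [ 0.5488 -0.1988  0.1817] phi 4.75 open 0.28 F [ 0.2 -0.2 -0. ] 
 SHIFT [ 650.3   43.6 -218.8] TURN [ 1.000e-03  2.000e-03 -1.313e+00] dist 687 J [-27.  25. -11.  54.   0.  58.]
```

send_rows --series '[0,0,-40,0,0,-0.05,0,0,-80,0,0,-0.15,15,2,-115,0,0,-0.27,40,4,-148,0,0,-0.39,68,6,-178,0,0,-0.51,102,8,-200,0,0,-0.63,140,10,-215,0,0,-0.75,180,12,-219,0,0,-0.87,220,14,-219,0,0,-0.99,260,16,-219,0,0,-1.1]' --fingers 0.1

```text
time_s: 63.5
eef_pos: [0.5424, 0.0634, 0.3991]
ee_rot: [[-0.928, 0.373, -0.001], [0.373, 0.928, 0.0], [0.001, -0.0, -1.0]]
force: [1.1, -0.7, 0.6]
opening: 0.898
```

```bash
python3 go.py .538 .453 .40 80
```

```text
t63.5 at [0.5424 0.0634 0.3991] phi 68.08 open 0.90 F [ 1.1 -0.7  0.6] 
 SHIFT [149.5 359.7  -0.9] TURN [-0.    -0.001 -0.208] dist 390 J [-1. 16.  7. 82. -0. 21.]
```

send_rows --series '[15,36,-1,0,0,-0.1,30,74,-1,0,0,-0.208,46,112,-1,0,0,-0.208,62,150,-1,0,0,-0.208,78,188,-1,0,0,-0.208,94,226,-1,0,0,-0.208,110,264,-1,0,0,-0.208,126,302,-1,0,0,-0.208,140,336,-1,0,0,-0.208,149,358,-1,0,0,-0.208]'

```text
time_s: 64.33
eef_pos: [0.539, 0.4531, 0.3981]
ee_rot: [[-0.984, 0.176, -0.003], [0.176, 0.984, -0.001], [0.003, -0.002, -1.0]]
force: [0.4, -0.3, 1.0]
opening: 0.901
```

```bash
python3 go.py .538 .453 .31 80;  python3 -c "
from h import *
f=grab('scene','s17');crop(f,400,60,520,160,5,'c22')
f=grab('top','t17');np.savez('top17.npz',**f);crop(f,310,120,400,210,8,'c23')"
```

```text
t64.3 at [0.539  0.4531 0.3981] phi 79.86 open 0.90 F [ 0.4 -0.3  1. ] 
 SHIFT [ 0.7 -0.1 88.1] TURN [-0.002 -0.003 -0.002] dist 88 J [34. 37. 41. 94.  0. 44.]
```

View pics/c22.png

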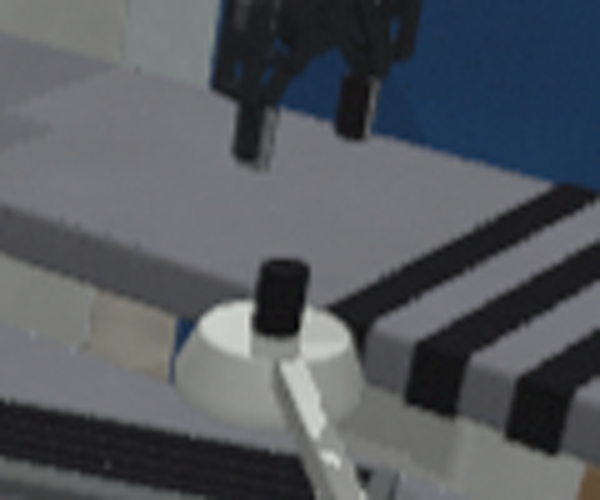

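View pics/c23.png

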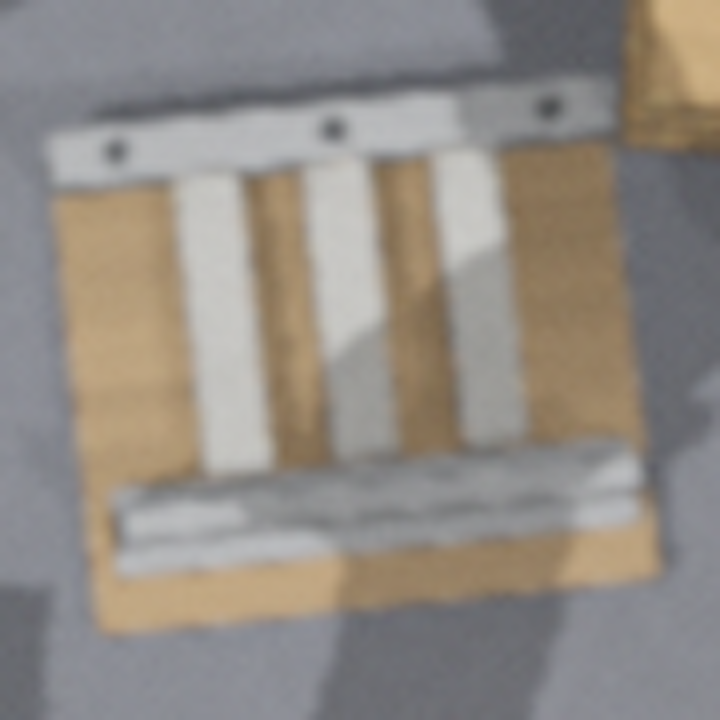

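Run:
```python
from m import *
g=load('scene16.npz')
for p in [(.538,.453),(.538,.458),(.533,.453),(.545,.453)]: print(p,proj(g,[(*p,.325),(*p,.295)]).round(1))
```

```text
(0.538, 0.453) [[455.8 112.7]
 [454.4 121.8]]
(0.538, 0.458) [[456.7 112.2]
 [455.3 121.3]]
(0.533, 0.453) [[454.4 112.2]
 [453.  121.3]]
(0.545, 0.453) [[457.8 113.3]
 [456.3 122.4]]
```

send_rows --series '[-1,0,15,0,0,0,-1,0,35,0,0,0,-1,0,55,0,0,0,-1,0,70,0,0,0,-1,0,80,0,0,0,-1,0,85,0,0,0,-1,0,87,0,0,0,-1,0,87,0,0,0,-1,0,87,0,0,0,-1,0,87,0,0,0]'

```text
time_s: 65.27
eef_pos: [0.5417, 0.4494, 0.3149]
ee_rot: [[-0.984, 0.179, 0.001], [0.179, 0.984, 0.001], [-0.001, 0.001, -1.0]]
force: [-0.5, -0.4, 0.4]
opening: 0.901
```

send_rows --series '[0,0,0,0,0,0,0,0,0,0,0,0,0,0,0,0,0,0,0,0,0,0,0,0,0,0,0,0,0,0,0,0,0,0,0,0,0,0,0,0,0,0,0,0,0,0,0,0,0,0,0,0,0,0,0,0,0,0,0,0]' --fingers 1

```text
time_s: 66.1
eef_pos: [0.5408, 0.4505, 0.3149]
ee_rot: [[-0.984, 0.178, 0.0], [0.178, 0.984, 0.003], [0.0, 0.003, -1.0]]
force: [-2.7, 5.2, 3.8]
opening: 0.328
```

```bash
python3 go.py .538 .453 .31 80;  python3 -c "
from h import *
f=grab('scene','s18');crop(f,400,60,520,160,5,'c24')"
```

```text
t66.1 at [0.5408 0.4505 0.3149] phi 79.75 open 0.33 F [-2.7  5.2  3.8] 
 SHIFT [3.2 1.9 4.9] TURN [ 0.003 -0.    -0.004] dist 6 J [34. 35. 25. 80.  0. 44.]
```

View pics/c24.png

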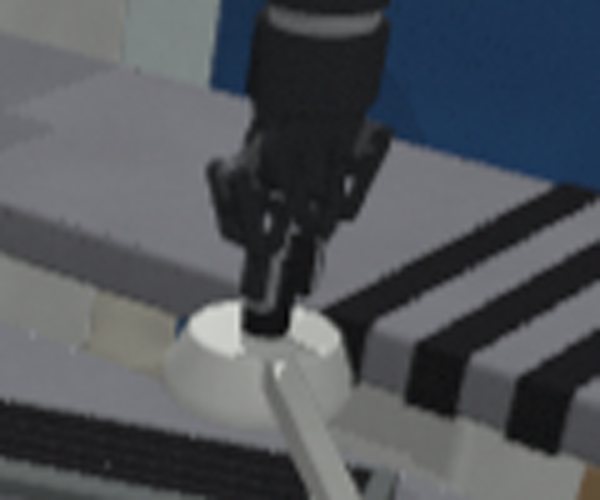

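Run:
```python
from m import *
f=load('top0.npz')
im=f["img"].astype(int)
w=onz(f,np.array([(158,441),(527,84)])/4+[120-.4,60-.4],.286)[:,:2]
d=w[1]-w[0]; d/=np.linalg.norm(d); print(w,np.degrees(np.arctan2(d[1],d[0])))
k0=np.array([.540,.454]); print("off line",np.cross(d,k0-w[0]), "post",k0+.46*d)
g=load('scene16.npz')
# post pole: pixel centre line in scene crop c21: (145,345)->(114,480)
for p,z in (((114/2.5+430,488/2.5+95),.012),):print(onz(g,[p],z))
print("top base",onz(f,[(120+590/4-.4,60+182/4-.4)],.012))
for P in [(.85,.12),(.855,.115),(.86,.11),(.85,.125)]:print(P,proj(g,[(*P,.05),(*P,.2)]).round(1),proj(f,[(*P,.05),(*P,.3)]).round(1))
```

```text
[[0.5701953  0.41758215]
 [0.8391197  0.1372029 ]] -46.194638414300705
off line 0.0034170172760266404 post [0.85841693 0.12202009]
[[0.85676212 0.14751307 0.012     ]]
top base [[0.84969674 0.12487588 0.012     ]]
(0.85, 0.12) [[470.  283.7]
 [480.7 238.4]] [[267.1 101.8]
 [256.2  75.2]]
(0.855, 0.115) [[470.7 285.7]
 [481.4 240.3]] [[268.4 100.4]
 [257.8  73.6]]
(0.86, 0.11) [[471.3 287.7]
 [482.2 242.2]] [[269.8  99. ]
 [259.5  71.9]]
(0.85, 0.125) [[471.1 282.7]
 [481.8 237.5]] [[265.7 101.8]
 [254.6  75.3]]<stdin>:6: DeprecationWarning: Arrays of 2-dimensional vectors are deprecated. Use arrays of 3-dimensional vectors instead. (deprecated in NumPy 2.0)
```

```bash
cat > arc.py <<'E'
import sys
from h import *
C=np.array([float(sys.argv[1]),float(sys.argv[2])]); step=float(sys.argv[3])
s=robot.observe(); R=s["ee_rot"]; p=s["eef_pos"]
r0=np.linalg.norm(p[:2]-C); a0=np.arctan2(p[1]-C[1],p[0]-C[0])%(2*np.pi)
print("t",s["time_s"],p.round(4),"r",r0.round(4),"ang",np.degrees(a0).round(2),"F",s["force"].round(1),"open",s["opening"])
u=np.array([np.cos(a0),np.sin(a0)]); print("radial F",(s["force"][:2]@u).round(1),"tang",(s["force"][:2]@[-u[1],u[0]]).round(1))
r1=float(sys.argv[4]) if len(sys.argv)>4 else r0
for i in range(1,11):
    a=a0+np.radians(step)*i; r=r0+(r1-r0)*i/10
    q=np.array([*(C+r*np.array([np.cos(a),np.sin(a)])),p[2]])
    d=R.T@(q-p)*1000; print(round(d[0]),round(d[1]),0,0,0,round(-np.radians(step)*i,3),sep=", ",end=",  ")
print()
E
python3 arc.py .858 .123 2.4
```

```text
t 66.15 [0.5408 0.4506 0.3148] r 0.456 ang 134.08 F [-3.3  5.   4.8] open 0.3299327042035792
radial F 5.8 tang -1.1
11, -16, 0, 0, 0, -0.042,  21, -32, 0, 0, 0, -0.084,  30, -49, 0, 0, 0, -0.126,  39, -66, 0, 0, 0, -0.168,  47, -83, 0, 0, 0, -0.209,  54, -100, 0, 0, 0, -0.251,  61, -118, 0, 0, 0, -0.293,  67, -137, 0, 0, 0, -0.335,  72, -155, 0, 0, 0, -0.377,  76, -174, 0, 0, 0, -0.419,
```

send_rows --series '[4,-6,0,0,0,-0.015,12,-18,0,0,0,-0.048,21,-32,0,0,0,-0.084,30,-49,0,0,0,-0.126,39,-66,0,0,0,-0.168,47,-83,0,0,0,-0.209,54,-100,0,0,0,-0.251,60,-116,0,0,0,-0.29,65,-130,0,0,0,-0.32,69,-142,0,0,0,-0.347]'

```text
time_s: 66.98
eef_pos: [0.4483, 0.3211, 0.3148]
ee_rot: [[-0.986, -0.168, 0.003], [-0.168, 0.986, 0.0], [-0.003, -0.0, -1.0]]
force: [2.6, 1.5, 3.4]
opening: 0.326
```

```bash
python3 arc.py .858 .123 2.4
```

```text
t 66.9833 [0.4483 0.3211 0.3148] r 0.4551 ang 154.2 F [2.6 1.5 3.4] open 0.32589992921666616
radial F -1.7 tang -2.5
11, -16, 0, 0, 0, -0.042,  21, -32, 0, 0, 0, -0.084,  30, -49, 0, 0, 0, -0.126,  39, -66, 0, 0, 0, -0.168,  47, -83, 0, 0, 0, -0.209,  54, -100, 0, 0, 0, -0.251,  61, -118, 0, 0, 0, -0.293,  66, -137, 0, 0, 0, -0.335,  71, -155, 0, 0, 0, -0.377,  75, -174, 0, 0, 0, -0.419,
```

send_rows --series '[8,-12,0,0,0,-0.03,18,-28,0,0,0,-0.072,28,-45,0,0,0,-0.115,39,-66,0,0,0,-0.168,47,-83,0,0,0,-0.209,54,-100,0,0,0,-0.251,61,-118,0,0,0,-0.293,66,-137,0,0,0,-0.335,71,-155,0,0,0,-0.377,74,-168,0,0,0,-0.405]'

```text
time_s: 67.82
eef_pos: [0.4044, 0.1426, 0.3148]
ee_rot: [[-0.84, -0.543, 0.004], [-0.543, 0.84, -0.001], [-0.003, -0.003, -1.0]]
force: [4.9, 2.3, 0.8]
opening: 0.328
```

```bash
python3 arc.py .858 .123 2.4
```

```text
t 67.8167 [0.4044 0.1426 0.3148] r 0.454 ang 177.53 F [4.9 2.3 0.8] open 0.328350586244823
radial F -4.8 tang -2.5
11, -16, 0, 0, 0, -0.042,  21, -32, 0, 0, 0, -0.084,  30, -48, 0, 0, 0, -0.126,  39, -65, 0, 0, 0, -0.168,  46, -83, 0, 0, 0, -0.209,  54, -100, 0, 0, 0, -0.251,  60, -118, 0, 0, 0, -0.293,  66, -136, 0, 0, 0, -0.335,  71, -155, 0, 0, 0, -0.377,  75, -173, 0, 0, 0, -0.419,
```

```bash
python3 arc.py .865 .125 2.4
```

```text
t 67.8167 [0.4044 0.1426 0.3148] r 0.4609 ang 177.82 F [4.9 2.3 0.8] open 0.328350586244823
radial F -4.8 tang -2.5
11, -16, 0, 0, 0, -0.042,  21, -33, 0, 0, 0, -0.084,  30, -49, 0, 0, 0, -0.126,  39, -67, 0, 0, 0, -0.168,  47, -84, 0, 0, 0, -0.209,  54, -102, 0, 0, 0, -0.251,  60, -120, 0, 0, 0, -0.293,  66, -139, 0, 0, 0, -0.335,  71, -157, 0, 0, 0, -0.377,  75, -176, 0, 0, 0, -0.419,
```

send_rows --series '[8,-12,0,0,0,-0.03,18,-28,0,0,0,-0.072,28,-46,0,0,0,-0.115,39,-67,0,0,0,-0.168,47,-84,0,0,0,-0.209,54,-102,0,0,0,-0.251,60,-120,0,0,0,-0.293,66,-139,0,0,0,-0.335,71,-157,0,0,0,-0.377,74,-170,0,0,0,-0.405]'

```text
time_s: 68.65
eef_pos: [0.4354, -0.0399, 0.3148]
ee_rot: [[-0.557, -0.83, 0.006], [-0.83, 0.557, 0.001], [-0.004, -0.004, -1.0]]
force: [8.4, 6.0, 1.9]
opening: 0.325
```

```bash
python3 arc.py .865 .125 2.4
```

```text
t 68.65 [ 0.4354 -0.0399  0.3148] r 0.4601 ang 201.0 F [8.4 6.  1.9] open 0.32536846983227535
radial F -10.0 tang -2.6
11, -16, 0, 0, 0, -0.042,  21, -32, 0, 0, 0, -0.084,  30, -49, 0, 0, 0, -0.126,  39, -66, 0, 0, 0, -0.168,  47, -84, 0, 0, 0, -0.209,  54, -102, 0, 0, 0, -0.251,  60, -120, 0, 0, 0, -0.293,  66, -138, 0, 0, 0, -0.335,  71, -157, 0, 0, 0, -0.377,  75, -176, 0, 0, 0, -0.419,
```

send_rows --series '[7,-12,0,0,0,-0.03,16,-28,0,0,0,-0.072,26,-46,0,0,0,-0.115,36,-67,0,0,0,-0.168,43,-85,0,0,0,-0.209,50,-103,0,0,0,-0.251,56,-121,0,0,0,-0.293,62,-138,0,0,0,-0.33,66,-152,0,0,0,-0.36,68,-160,0,0,0,-0.377]'

```text
time_s: 69.48
eef_pos: [0.5283, -0.1861, 0.3148]
ee_rot: [[-0.213, -0.977, 0.001], [-0.977, 0.213, -0.001], [0.001, -0.001, -1.0]]
force: [-0.2, 3.2, 7.6]
opening: 0.33
```

```bash
python3 arc.py .865 .125 2.4; python3 go.py .5493 -.2095 .3148 174
```

```text
t 69.4833 [ 0.5283 -0.1861  0.3148] r 0.4584 ang 222.74 F [-0.2  3.2  7.6] open 0.3295568229914973
radial F -2.0 tang -2.4
11, -16, 0, 0, 0, -0.042,  21, -32, 0, 0, 0, -0.084,  30, -49, 0, 0, 0, -0.126,  39, -66, 0, 0, 0, -0.168,  46, -84, 0, 0, 0, -0.209,  54, -102, 0, 0, 0, -0.251,  60, -120, 0, 0, 0, -0.293,  66, -138, 0, 0, 0, -0.335,  70, -157, 0, 0, 0, -0.377,  74, -175, 0, 0, 0, -0.419,  
t69.5 at [ 0.5283 -0.1861  0.3148] phi 167.73 open 0.33 F [-0.2  3.2  7.6] 
 SHIFT [ 18.4 -25.4   0. ] TURN [-0.001 -0.001 -0.109] dist 31 J [ -27.   18.   -2.   70.   -0. -105.]
```

send_rows --series '[4,-5,0,0,0,-0.015,8,-11,0,0,0,-0.03,12,-16,0,0,0,-0.045,15,-20,0,0,0,-0.06,17,-23,0,0,0,-0.07,18,-25,0,0,0,-0.07,18,-25,0,0,0,-0.07,18,-25,0,0,0,-0.07,18,-25,0,0,0,-0.07,18,-25,0,0,0,-0.07]'

```text
time_s: 70.32
eef_pos: [0.5493, -0.207, 0.3148]
ee_rot: [[-0.144, -0.99, 0.003], [-0.99, 0.144, 0.001], [-0.001, -0.003, -1.0]]
force: [4.5, 5.1, 3.9]
opening: 0.33
```

Run:
```python
from m import *
s=robot.observe(); p=s["eef_pos"]; print(p,"X",p[0]*.99657+p[1]*.08281, s["force"],s["opening"], s["ee_rot"].round(3))
f=grab('top','t20'); crop(f,290,70,420,230,3.7,'c25')
f=grab('scene','s20'); crop(f,220,120,500,370,2.7,'c26')
```

```text
[ 0.54928994 -0.20699866  0.31480517] X 0.5302643206701593 [4.47961402 5.14595816 3.85541547] 0.3298849116959342 [[-0.144 -0.99   0.003]
 [-0.99   0.144  0.001]
 [-0.001 -0.003 -1.   ]]
```

View pics/c25.png

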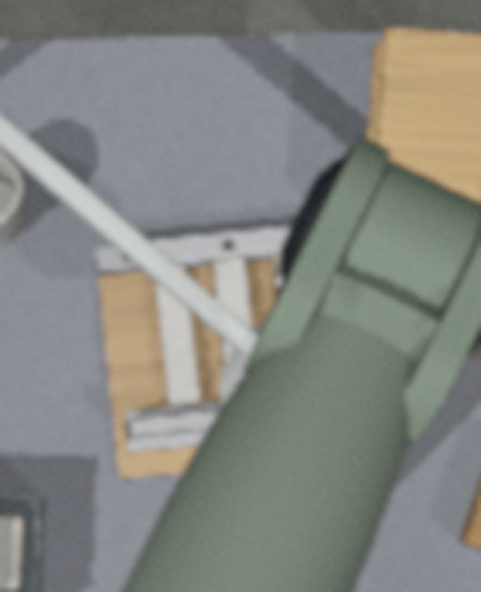

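View pics/c26.png

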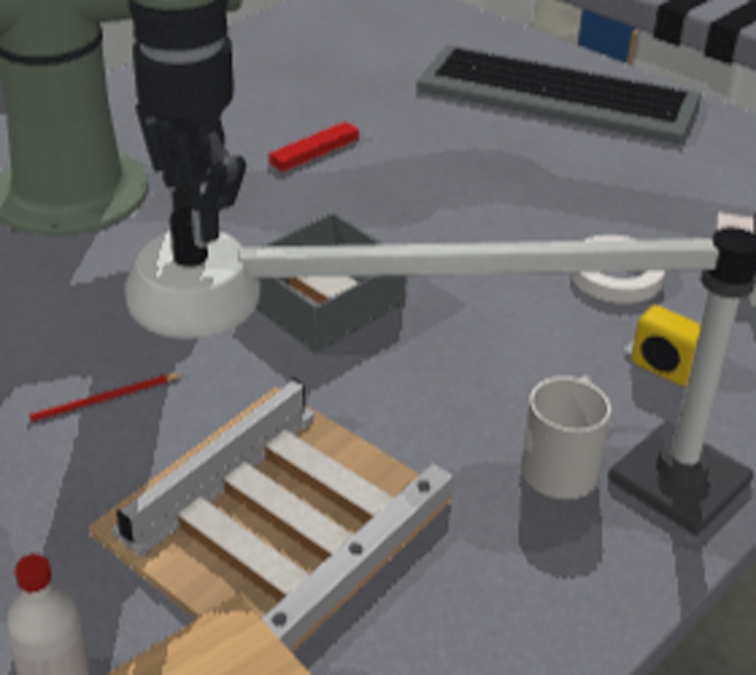

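send_rows --series '[-1,-0.8,0,0,0,0,-2,-1.4,0,0,0,0,-2.4,-1.7,0,0,0,0,-2.4,-1.7,0,0,0,0,-2.4,-1.7,0,0,0,0,-2.4,-1.7,0,0,0,0,-2.4,-1.7,0,0,0,0,-2.4,-1.7,0,0,0,0,-2.4,-1.7,0,0,0,0,-2.4,-1.7,0,0,0,0]'

```text
time_s: 71.25
eef_pos: [0.5494, -0.207, 0.3148]
ee_rot: [[-0.146, -0.989, -0.001], [-0.989, 0.146, -0.003], [0.004, 0.0, -1.0]]
force: [-1.1, 0.1, 6.6]
opening: 0.325
```

Run:
```python
from m import *
s=robot.observe(); p=s["eef_pos"]; print(p,"X",p[0]*.99657+p[1]*.08281, s["force"],s["opening"])
```

```text
[ 0.54936314 -0.20697067  0.31477653] X 0.5303395843522742 [-1.07613637  0.06128961  6.55159091] 0.32518765522538773
```

Centred over the straightedge. Release and lift away.

send_rows --series '[0,0,0,0,0,0,0,0,0,0,0,0,0,0,0,0,0,0,0,0,0,0,0,0,0,0,0,0,0,0,0,0,0,0,0,0,0,0,0,0,0,0,0,0,0,0,0,0,0,0,0,0,0,0,0,0,0,0,0,0]' --fingers 0.3

```text
time_s: 72.08
eef_pos: [0.55, -0.2057, 0.314]
ee_rot: [[-0.146, -0.989, -0.0], [-0.989, 0.146, 0.0], [-0.0, 0.0, -1.0]]
force: [0.3, -0.1, 0.5]
opening: 0.702
```

send_rows --series '[0,0,-8,0,0,0,0,0,-20,0,0,0,0,0,-35,0,0,0,0,0,-55,0,0,0,0,0,-75,0,0,0,0,0,-90,0,0,0,0,0,-95,0,0,0,0,0,-95,0,0,0,0,0,-95,0,0,0,0,0,-95,0,0,0]'

```text
time_s: 72.92
eef_pos: [0.5497, -0.2055, 0.4078]
ee_rot: [[-0.146, -0.989, -0.002], [-0.989, 0.146, 0.001], [-0.001, 0.002, -1.0]]
force: [0.4, -0.1, -0.0]
opening: 0.702
```

```bash
python3 go.py .33 .25 .40 174
```

```text
t72.9 at [ 0.5497 -0.2055  0.4078] phi 171.60 open 0.70 F [ 0.4 -0.1 -0. ] 
 SHIFT [-418.5  283.9    8.6] TURN [ 0.002  0.001 -0.042] dist 506 J [ -28.   21.   15.   85.   -0. -109.]
```

send_rows --series '[-34,23,0,0,0,0,-68,46,0,0,0,0,-102,69,0,0,0,0,-136,92,0,0,0,0,-170,115,0,0,0,0,-204,138,0,0,0,0,-238,161,0,0,0,0,-272,184,0,0,0,0,-306,207,0,0,0,0,-330,225,0,0,0,0]'

```text
time_s: 73.75
eef_pos: [0.3734, 0.1557, 0.4081]
ee_rot: [[-0.145, -0.989, -0.002], [-0.989, 0.145, 0.0], [-0.0, 0.002, -1.0]]
force: [0.1, -0.2, -0.4]
opening: 0.699
```

send_rows --series '[-30,20,0,0,0,0,-60,40,0,0,0,0,-80,55,0,0,0,0,-85,58,0,0,0,0,-85,58,0,0,0,0,-85,58,0,0,0,0,-85,58,0,0,0,0,-85,58,0,0,0,0,-85,58,0,0,0,0,-85,58,0,0,0,0]'

```text
time_s: 74.58
eef_pos: [0.3312, 0.2455, 0.4089]
ee_rot: [[-0.148, -0.989, 0.0], [-0.989, 0.148, -0.0], [0.0, -0.0, -1.0]]
force: [0.3, -0.1, 0.5]
opening: 0.699
```

Run:
```python
from m import *
f=grab('top','t21'); crop(f,290,70,420,230,3.7,'c27'); np.savez('top21.npz',**f)
f=grab('scene','s21'); np.savez('scene21.npz',**f); crop(f,220,120,500,370,2.7,'c28')
```

```text
(no output)
```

View pics/c27.png

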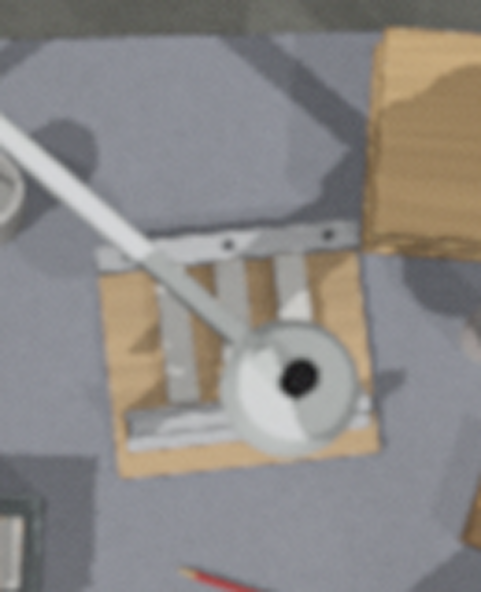

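View pics/s21.png

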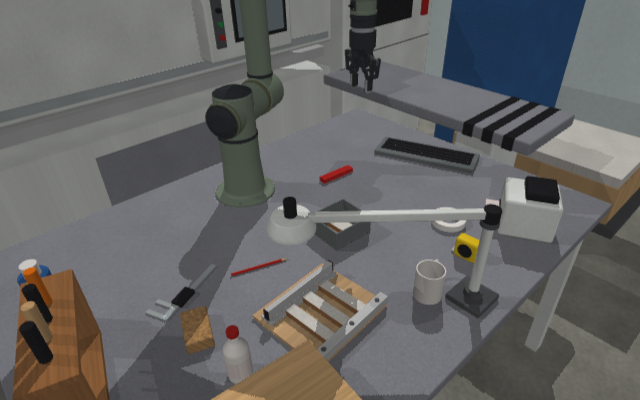

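Run:
```python
from m import *
f=load('top21.npz'); g=load('scene21.npz')
b=f["img"].max(2)<60; m=np.zeros_like(b); m[160:185,360:382]=b[160:185,360:382]; ys,xs=np.nonzero(m)
k=onz(f,[(xs.mean(),ys.mean())],.3035)[0]; print("knob top",len(xs),xs.mean(),ys.mean(),k, "X",k[0]*.99657+k[1]*.08281)
b=g["img"].max(2)<60; m=np.zeros_like(b); m[190:225,278:302]=b[190:225,278:302]; ys,xs=np.nonzero(m)
k=onz(g,[(xs.mean(),ys.mean())],.3035)[0]; print("knob scene",len(xs),xs.min(),xs.max(),ys.min(),ys.max(),k,"X",k[0]*.99657+k[1]*.08281)
crop(g,250,245,400,350,5,'c29'); crop(f,310,130,400,200,8,'c30')
# predicted SE from TCP
X=.5302;Y=-.243
def W(x,y,z): x+=X;y+=Y; return (x*.99657-y*.08281,x*.08281+y*.99657,z+.012)
pts={n:W(*v) for n,v in dict(ribA=(0,.12,.04),ribB=(0,-.12,.04),baseA=(-.02,.12,.01),baseB=(-.02,-.12,.01),frontA=(.02,.12,.01),s1=(.02,.06,.018)).items()}
for n,p in pts.items():
    a=proj(g,[p])[0];c=proj(f,[p])[0]; print(n,"c29",((a-[250,245]+.4)*5).round(0),"c30",((c-[310,130]+.4)*8).round(0))
```

```text
knob top 59 370.40677966101697 171.71186440677965 [ 0.54829101 -0.21507244  0.3035    ] X 0.5286002224918153
knob scene 254 283 296 197 218 [ 0.54894667 -0.21444691  0.3035    ] X 0.5293054380667008
ribA c29 [407.  80.] c30 [109. 444.]
ribB c29 [ 79. 328.] c30 [640. 389.]
baseA c29 [381. 104.] c30 [112. 494.]
baseB c29 [ 58. 349.] c30 [633. 440.]
frontA c29 [434. 136.] c30 [103. 408.]
s1 c29 [361. 183.] c30 [234. 392.]
```

View pics/c29.png

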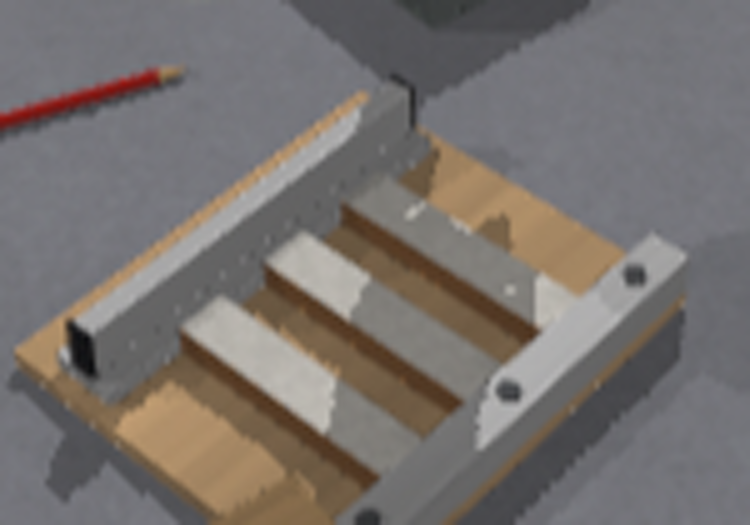

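View pics/c30.png

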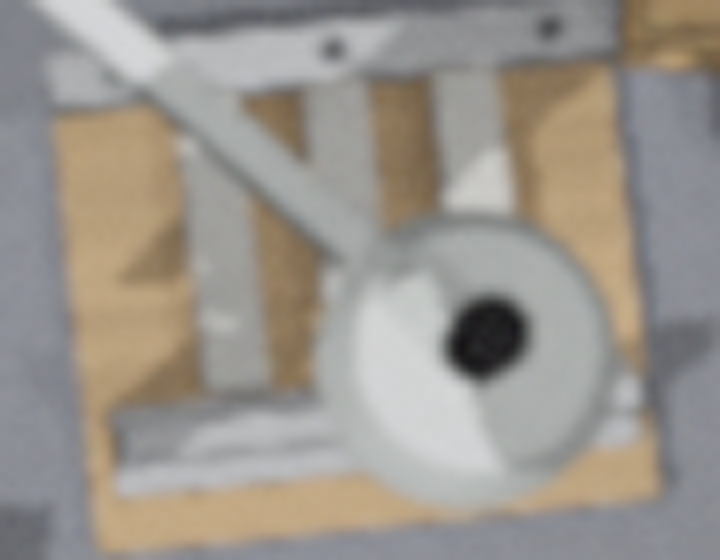

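Run:
```python
from h import *
f=grab('top','t22'); crop(f,190,110,400,270,3.8,'c31')
```

```text
(no output)
```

View pics/c31.png

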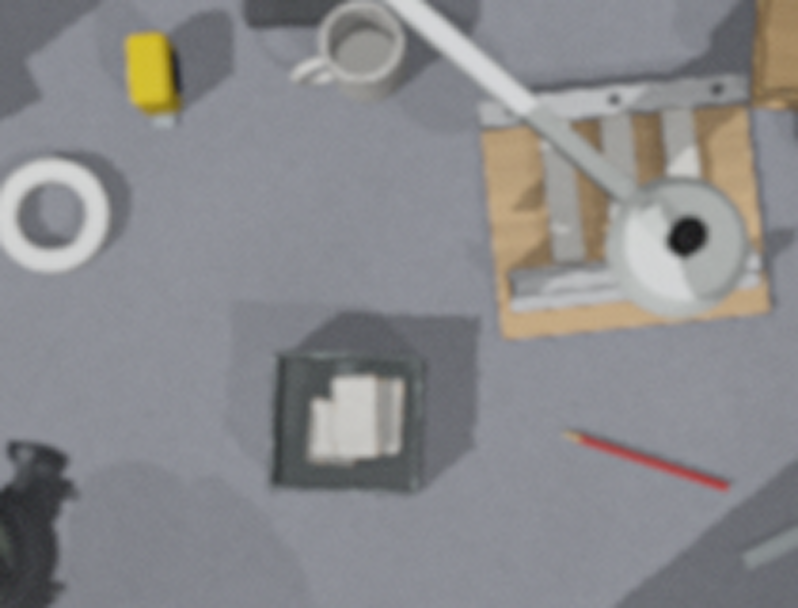

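Three offcuts lie in the bin at crop (355,420). The strips and straightedge are in place under the lamp, and the bystanders have not moved.

```bash
python3 -c "
from rig import robot
print(robot.close_job())"
```

```text
the job is handed in; nothing more can be done
None
```

The job is handed in after about 75 s of the 210 s, with everything set up as asked. I moved the three offcuts into the bin and butted the three strips against the fence. The straightedge was pushed flush across their free ends at about 15 N, with a small yaw wiggle to seat all three, and the lamp was swung over it. One strip was knocked aside partway through, so I found it again before picking it up.

**Last checks:**
- **Offcuts:** the final top view shows all three in the bin and none on the board.
- **Strips and straightedge:** both views show the strips butted at the fence, with the straightedge flat on the board where the arm left it. The strips' fence ends and any gap under about 2 mm could not be seen, so seating and flushness rest on the contact forces.
- **Lamp:** both cameras put its head about 1–1.5 mm off the centre line of the straightedge, which is within the camera calibration error.
- **Other things:** the bystanders and the red look-alike had not visibly moved, and the gripper was clear of everything.

**One disagreement:** my first estimate of the lamp post's position differed between the two cameras by about 20 mm. I corrected it from the forces felt during the swing.

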